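# Cutters and nozzle back on their outlines

### The arm

A 6-joint arm with a two-finger parallel gripper is mounted at the origin on the work surface. World frame = base frame: x ahead of the robot, y to its left, z up, the work surface at z = 0. Lengths are in mm, angles in rad, forces in N, time in s.
With the tool pointing down it reaches from about 300 to 775 mm from the base axis. Payload 14.6 kg.
Tool frame: the origin (TCP) lies midway between the tips of the shut fingers; the grasp point (between the pads) lies 19 mm behind it (pinch_z is the distance from the TCP to the grasp point, in mm); z points along the fingers, y is the direction in which the jaws open and shut (so a half turn about z gives the same grasp; the last joint's range is limited). The gripper opens to 94 mm and grips with 3 to 60 N. Pads are 16 mm wide; open, the fingers measure 119 mm over their backs; the gripper's body (75 mm by 177 mm) begins 78 mm behind the grasp point.
Start: joints at [1.092, 0.3, 1.521, -0, 1.321, -0.067], TCP at [220.139, 504.012, 205.446] pointing down, gripper open.
Joint ranges: [-3.03, 3.03], [-0.79, 2.21], [0.23, 2.52], [-1.04, 4.18], [0, 3.07], [-2.55, 2.55]. Speed limits (rad/s): [2.22, 2.22, 2.57, 3.14, 3.14, 3.14].

### API

Orientations are given as [roll, pitch, yaw] about the fixed x, y, z axes, in that order (R = Rz(yaw) Ry(pitch) Rx(roll)).
In Python, from cell import read_state, camera, sign_off, pinch_z gives the robot as it stands. The module is installed in compiled form; this text tells all that it offers.
- The arm moves only by the tool servo_tool, never from a script. Its argument "series" is a list of rows, each a list of 6 numbers: the shift along the tool's x, y, z in cm, then the turn, a rotation vector about the tool's x, y, z in rad. In form: [[tx, ty, tz, rx, ry, rz], ...]. A call has exactly 10 rows; each row is the pose to reach, as a shift and turn from the pose commanded when the call began, along the tool's axes at that moment; what a row does not reach only later rows make up. A row lasts 1/12 s, in which the tool goes at most 41.7 mm and 7.16 degrees, less where a joint would pass 70% of its speed; a pose out of reach is approached as far as the arm can. A call with a gripper value outside its range is refused whole. "gripper" is the finger opening in cm, from 0 to 9.4, set as the call begins (left out, the last holds). The fingers move at their own pace and stop on an object; "grip_force" is the grip in N (left out, the last holds). Time passes only in rows, so rows that repeat a pose let the fingers close, or fill a call up. It gives the time, the measured TCP pose, the force and the opening at its end, in the units of the state.
- read_state(): the state, without advancing time (a new reading comes with each control period).
- camera(name): name is "side" or "top"; returns a dict with "pixels" (400x640x3 uint8, red, green, blue), "fx", "fy", "cx", "cy" (pixels), "pose" (4x4, takes a point from camera to world coordinates). Camera axes: x right, y down, z forward; pixel columns grow to the right and rows downward; lengths in mm; the calibration is good to about 2 mm. A picture is of the moment at which its call begins. There is no depth.
- sign_off(): hands the job in, once; it reports no verdict.
The state is a dict: "clock": time; "joints": joint angles; "qd": joint speeds; "effort": joint torques, N m; "eef_pos": TCP position; "eef_rot": TCP orientation; "wrist_force": force on the tool from outside, world axes, zero at the start; "moment": the same for the moment, N m; "finger_gap": finger opening in mm.
Only numpy, scipy, OpenCV 4.12 (cv2) and the standard library are available. Lean on these libraries where they do the work, as an engineer would, in place of code of your own. Each camera call takes 0.05 s, during which the arm holds its last target.

### The job

Tidy the baking tools: set each of the three cutters and the piping nozzle down on the cream pad that is printed with its own shape, upright and centred, with the square and the oblong cutters turned to line up with their outlines. Leave the milk jug and the sugar jar standing where they are.

Things in the scene. Friction and masses are not known exactly. Their poses are not given: they have to be found in the camera images.
- ring_cutter: round steel biscuit cutter, loose: an upright tube open at both ends, 56 mm outer diameter, 36 mm tall, wall 2.5 mm, about 60 g. Stands on the worktop; origin: centre of the underside; z up along its axis. Can be gripped across its diameter from above.
- square_cutter: square red plastic biscuit cutter, loose: a frame open at both ends, 48 x 48 mm outside, 36 mm tall, wall 3 mm, about 50 g. Origin: centre of the underside; x and y square to its sides, z up.
- oblong_cutter: oblong blue plastic biscuit cutter, loose: a frame open at both ends, 80 mm long (its x) by 30 mm wide (its y) outside, 36 mm tall, wall 3 mm, about 50 g. Origin: centre of the underside; z up.
- nozzle: piping nozzle on its coupler, loose, standing tip up: a green plastic cylinder 32 mm in diameter and 30 mm tall, topped by a steel cone to 54 mm in all, about 50 g. Origin: centre of the underside; z up along its axis.
- ring_pad: pad for the round cutter: cream silicone pad, 90 x 90 mm, 3 mm thick, fixed to the worktop, flat. On it a navy ring outline, 60 mm outer and 48 mm inner diameter. Origin: centre of the underside, on the worktop (the outline is centred above it); z up. All four pads have the same colour and size and differ only in the navy mark.
- square_pad: pad for the square cutter: cream silicone pad, 90 x 90 mm, 3 mm thick, fixed to the worktop, flat. On it a navy square outline, 52 mm outside and 40 mm inside, its sides along the pad's x and y. Origin: centre of the underside, on the worktop (the outline is centred above it); z up. All four pads have the same colour and size and differ only in the navy mark.
- oblong_pad: pad for the oblong cutter: cream silicone pad, 90 x 90 mm, 3 mm thick, fixed to the worktop, flat. On it a navy oblong outline, 84 mm long (along the pad's x) by 34 mm wide (along y) outside. Origin: centre of the underside, on the worktop (the outline is centred above it); z up. All four pads have the same colour and size and differ only in the navy mark.
- nozzle_pad: pad for the nozzle: cream silicone pad, 90 x 90 mm, 3 mm thick, fixed to the worktop, flat. On it a solid navy disc, 36 mm in diameter. Origin: centre of the underside, on the worktop (the outline is centred above it); z up. All four pads have the same colour and size and differ only in the navy mark.
- milk_jug: white ceramic milk jug, loose, not to be disturbed: 62 mm in diameter, 86 mm tall, its handle reaching 52 mm from the axis on its +y side. Origin: centre of the underside; z up.
- sugar_jar: amber glass sugar jar with a copper cap, loose, not to be disturbed: 50 mm in diameter, 75 mm tall. Origin: centre of the underside; z up.

How it is judged:
By the outcome, as a careful person would: the job done as asked, in the order asked, and still so for the second after the job is handed in, with the robot touching nothing.
It also fails if it takes over 99 s, if anything falls off the work surface, if the arm or the gripper's body presses on something with over 40 N, if the wrist force passes 120 N, or if a joint passes its speed limit or range.

## Working session

There is one attempt and no reset: what is moved stays moved. The work goes in short steps, Python scripts to look and compute and a tool call to move; the robot and the scene stay as the last step left them, time stands still between calls to the robot, and variables do not carry over. Pictures are saved under pics/ and viewed, and the job is handed in when it is done.

Besides the shell and the picture viewer there is one more tool, called after "Emit:" as name(argument=value, ...), one argument or row to a line, values as JSON. servo_tool: Moves the arm, as the interface text tells. Its arguments: {"type":"object","properties":{"series":{"type":"array"},"gripper":{"type":"number"},"grip_force":{"type":"number"}},"required":["series"]}

```bash
mkdir -p pics; ls; cat > h.py <<'E'
import numpy as np, cv2
from cell import *
from scipy.spatial.transform import Rotation as R
def snap(name,fn):
    c=camera(name); cv2.imwrite('pics/'+fn,c['pixels'][:,:,::-1]); 
    np.savez('pics/'+fn+'.npz',**c); return c
def px2w(c,u,v,z):
    d=np.array([(u-float(c['cx']))/float(c['fx']),(v-float(c['cy']))/float(c['fy']),1.]); P=np.array(c['pose']); d=P[:3,:3]@d; o=P[:3,3]
    return o+d*(z-o[2])/d[2]
def w2px(c,p):
    P=np.array(c['pose']); q=P[:3,:3].T@(np.array(p,float)-P[:3,3]); return q[0]/q[2]*c['fx']+c['cx'],q[1]/q[2]*c['fy']+c['cy']
E
python3 - <<'E'
from h import *
s=read_state(); print(s, pinch_z if not callable(pinch_z) else pinch_z())
for n in('top','side'):
    c=snap(n,n+'0.png'); print(n,c['fx'],c['cx'],c['cy'],np.round(c['pose'],3))
E
```

```text
pics
{'clock': 0.0, 'joints': array([ 1.09242433e+00,  3.00472668e-01,  1.52156371e+00,  5.80401676e-06,
        1.32068861e+00, -6.65817492e-02]), 'qd': array([ 0.00211425,  0.00063313,  0.00057852,  0.00019578,  0.0013643 ,
       -0.00125052]), 'effort': array([-1.25514340e-03, -5.31795502e+01, -3.52747858e+01,  7.07269949e-02,
        2.42416654e-02, -9.89131900e-05]), 'eef_pos': array([220.01331162, 503.80176884, 204.89281674]), 'eef_rot': array([-3.14046321e+00, -8.09459667e-05,  2.72980092e+00]), 'wrist_force': array([ 0.83270498,  0.35966905, -0.37445731]), 'moment': array([ 0.05319331, -0.00509583, -0.03598713]), 'finger_gap': 93.93865889832486} 18.8
top 501.73080012977414 323.757323333974 189.5606219299888 [[-1.600000e-02 -9.900000e-01  1.410000e-01  3.552640e+02]
 [-1.000000e+00  1.300000e-02 -2.500000e-02  9.462000e+00]
 [ 2.300000e-02 -1.410000e-01 -9.900000e-01  1.116059e+03]
 [ 0.000000e+00  0.000000e+00  0.000000e+00  1.000000e+00]]
side 498.44753119360666 322.36147142355946 196.41734119300187 [[-9.83000e-01 -1.46000e-01  1.15000e-01  3.93817e+02]
 [-1.85000e-01  7.00000e-01 -6.90000e-01  7.30144e+02]
 [ 2.10000e-02 -6.99000e-01 -7.15000e-01  7.73929e+02]
 [ 0.00000e+00  0.00000e+00  0.00000e+00  1.00000e+00]]
```

View pics/top0.png

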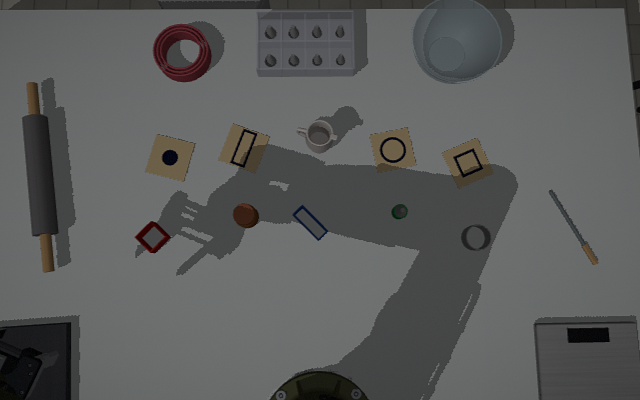

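View pics/side0.png

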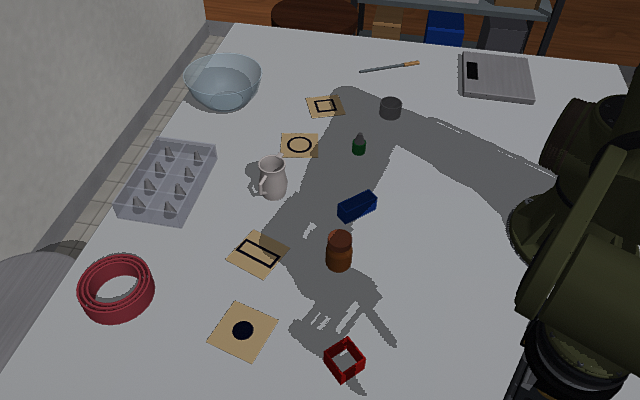

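```bash
python3 - <<'E'
import cv2
im=cv2.imread('pics/top0.png')
def crop(n,u0,v0,u1,v1,k):
    cv2.imwrite('pics/'+n,cv2.resize(im[v0:v1,u0:u1],None,fx=k,fy=k,interpolation=cv2.INTER_CUBIC))
crop('c1.png',130,110,330,260,4)
crop('c2.png',310,110,510,260,4)
E
```

```text
(no output)
```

View pics/c1.png

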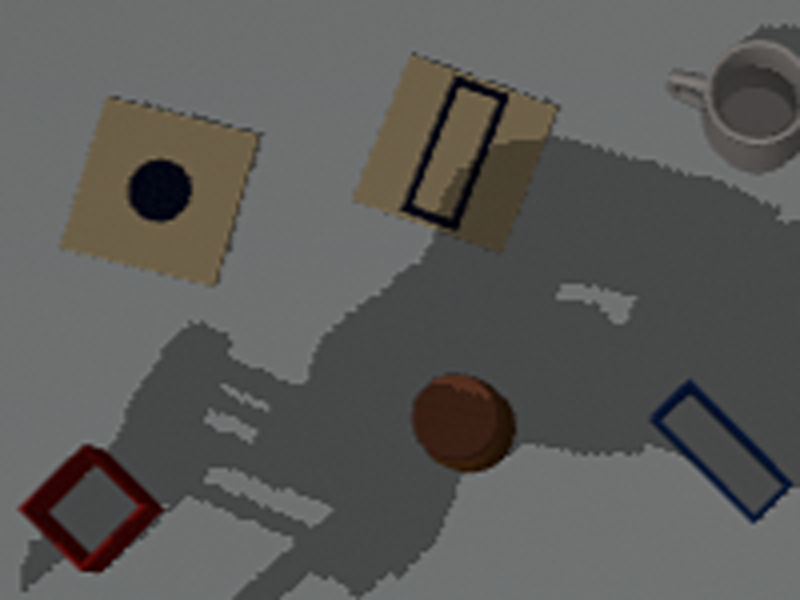

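View pics/c2.png

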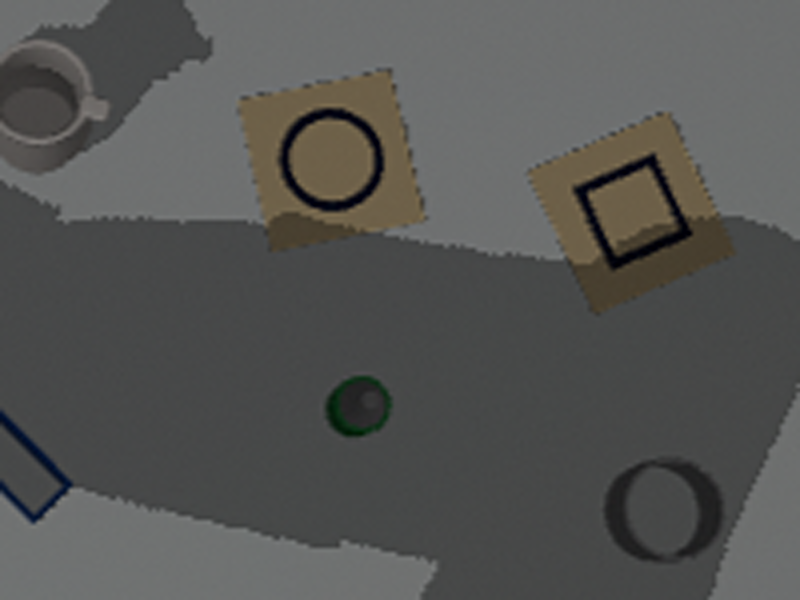

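```bash
cat > fit.py <<'E'
from h import *
from scipy.optimize import minimize
def rect(a,b,z): return [[sx*a/2,sy*b/2,z] for sx,sy in((1,1),(1,-1),(-1,-1),(-1,1))]
def circ(r,z): return [[r*np.cos(t),r*np.sin(t),z] for t in np.linspace(0,2*np.pi,48)]
M={'ring':circ(28,0)+circ(28,36),'square':rect(48,48,0)+rect(48,48,36),'oblong':rect(80,30,0)+rect(80,30,36),
 'nozzle':circ(16,0)+circ(16,30),
 'ring_pad':rect(90,90,3),'square_pad':rect(90,90,3),'oblong_pad':rect(90,90,3),'nozzle_pad':rect(90,90,3),
 'ring_mark':circ(30,3),'square_mark':rect(52,52,3),'oblong_mark':rect(84,34,3),'nozzle_mark':circ(18,3)}
def hsv(im): return cv2.cvtColor(im,cv2.COLOR_RGB2HSV)
def proj(c,pts,x,y,yaw,z0=0):
    A=R.from_euler('z',yaw).as_matrix(); w=np.array(pts)@A.T+[x,y,z0]
    P=np.array(c['pose']); q=(w-P[:3,3])@P[:3,:3]
    return np.c_[q[:,0]/q[:,2]*c['fx']+c['cx'],q[:,1]/q[:,2]*c['fy']+c['cy']]
K=8
def fit(c,kind,mask,x,y,yaw,z0=0,free_yaw=True):
    # mask: bool; take hull of it (pixel centers expand by drawing blocks)
    v,u=np.nonzero(mask); u0,v0=u.min()-12,v.min()-12; w,h=u.max()-u0+13,v.max()-v0+13
    big=np.kron(mask[v0:v0+h,u0:u0+w].astype(np.uint8),np.ones((K,K),np.uint8))
    hl=cv2.convexHull(np.argwhere(big)[:,::-1].astype(np.int32)); T=np.zeros_like(big)
    # use hull only slightly smoothed
    cv2.fillConvexPoly(T,hl,1)
    def cost(p):
        q=proj(c,M[kind],p[0],p[1],p[2]/50 if free_yaw else yaw,z0)
        q=(q-[u0,v0]+.5)*K
        m=np.zeros_like(T); cv2.fillConvexPoly(m,cv2.convexHull(np.round(q*16).astype(np.int32)),1,shift=4)
        return np.logical_xor(m,T).sum()/T.sum()
    best=None
    for r in range(3):
        p0=best.x if best is not None else np.array([x,y,yaw*50])
        d=[12,4,2][r]; sim=np.array([p0,p0+[d,0,0],p0+[0,d,0],p0+[0,0,d]])
        best=minimize(cost,p0,method='Nelder-Mead',options=dict(initial_simplex=sim,xatol=.05,fatol=1e-5,maxiter=200))
    return best.x[0],best.x[1],best.x[2]/50 if free_yaw else yaw,best.fun
def blob(m,u,v,rad):
    n,l,st,ce=cv2.connectedComponentsWithStats(m.astype(np.uint8))
    best=None
    for i in range(1,n):
        if st[i,4]<15: continue
        d=np.hypot(ce[i][0]-u,ce[i][1]-v)
        if d<rad and (best is None or st[i,4]>st[best,4]): best=i
    return l==best
E
python3 - <<'E'
from fit import *
for n in('top','side'):
    im=np.load(f'pics/{n}0.png.npz')['pixels']; H=hsv(im)
    pts=dict(top=dict(red=[(153,226),(140,237)],blue=[(303,217),(318,232)],green=[(393,203)],steel=[(464,237),(486,240)],cream=[(160,140),(480,175),(255,160)],navy=[(170,157),(475,170)],table=[(560,150),(300,180)],jar=[(245,213)]),
     side=dict(red=[(345,372)],blue=[(350,210)],green=[(358,148)],steel=[(390,110)],cream=[(230,320),(262,240)],navy=[(242,329)],table=[(480,250),(330,170)],jar=[(340,255)]))[n]
    for k,l in pts.items(): print(n,k,[(im[v,u].tolist(),H[v,u].tolist()) for u,v in l])
E
```

```text
top red [([55, 31, 31], [0, 111, 55]), ([44, 4, 4], [0, 232, 44])]
top blue [([72, 73, 73], [90, 3, 73]), ([71, 72, 72], [90, 4, 72])]
top green [([70, 71, 72], [105, 7, 72])]
top steel [([34, 35, 35], [90, 7, 35]), ([33, 33, 33], [0, 0, 33])]
top cream [([108, 95, 71], [19, 87, 108]), ([72, 64, 47], [20, 89, 72]), ([73, 64, 48], [19, 87, 73])]
top navy [([3, 4, 17], [118, 210, 17]), ([0, 0, 8], [120, 255, 8])]
top table [([105, 107, 107], [90, 5, 107]), ([70, 71, 71], [90, 4, 71])]
top jar [([56, 31, 20], [9, 164, 56])]
side red [([61, 5, 4], [1, 238, 61])]
side blue [([12, 27, 65], [111, 208, 65])]
side green [([13, 41, 19], [66, 174, 41])]
side steel [([48, 46, 49], [140, 16, 49])]
side cream [([145, 126, 94], [19, 90, 145]), ([88, 75, 55], [18, 96, 88])]
side navy [([6, 9, 22], [114, 185, 22])]
side table [([148, 152, 155], [103, 12, 155]), ([91, 91, 93], [120, 5, 93])]
side jar [([68, 40, 18], [13, 188, 68])]
```

```bash
cat > meas.py <<'E'
from fit import *
G=dict( # rough seeds computed from top pixels
 ring=(475,237),square=(153,237),oblong=(310,223),nozzle=(400,212),ring_pad=(393,149),square_pad=(468,162),oblong_pad=(244,148),nozzle_pad=(170,157))
def masks(im):
    H=hsv(im).astype(int); h,s,v=H[...,0],H[...,1],H[...,2]; m={}
    dark=im.max(2).astype(int)
    m['square']=((h<8)|(h>172))&(s>90)&(v>20)
    m['oblong']=(h>100)&(h<130)&(s>90)
    m['nozzle']=(h>45)&(h<85)&(s>60)
    m['ring']=(dark<(58 if True else 0))&(s<60)
    m['cream']=(h>12)&(h<28)&(s>60)&(v>40)
    m['navy']=dark<40
    return m
def run(c,kinds,seeds,yaw0,z0=0,verbose=True):
    im=c['pixels']; m=masks(im); out={}
    for k in kinds:
        x,y=seeds[k][:2]; u,v=w2px(c,[x,y,z0+15 if '_' not in k else 3])
        if k.endswith('_pad'): mm=m['cream']|m['navy']; 
        elif k.endswith('_mark'): mm=m['navy']
        else: mm=m[k]
        b=blob(mm,u,v,14)
        if b.sum()<10: print(k,'no blob',u,v); continue
        out[k]=fit(c,k,b,x,y,yaw0.get(k,0),z0,free_yaw=k.split('_')[-1] in('square','oblong','pad') or k in('square_mark','oblong_mark'))
        vv,uu=np.nonzero(b)
        if verbose: print(k,np.round(out[k],3),b.sum(),'box',uu.min(),uu.max(),vv.min(),vv.max())
    return out
E
python3 - <<'E'
from meas import *
c=dict(np.load('pics/top0.png.npz')); s=dict(np.load('pics/side0.png.npz'))
sd={k:px2w(c,*G[k],20 if '_' not in k else 3) for k in G}
for k in list(sd):
    if '_' in k: sd[k.replace('pad','mark')]=sd[k]
for k in sd: print(k,np.round(sd[k]), np.round(w2px(s,sd[k])))
yaw={'square':.75,'oblong':.8,'oblong_pad':-.3,'nozzle_pad':-.25,'ring_pad':.2,'square_pad':.4,'oblong_mark':-.3,'square_mark':.4}
# top image: u ~ -y, v ~ -x
for cc in(c,s):
    print('---'); run(cc,list(sd),sd,yaw)
E
```

```text
ring [ 402. -349.   20.] [391. 108.]
square [412. 352.  20.] [345. 358.]
oblong [438.  13.  20.] [358. 205.]
nozzle [ 459. -186.   20.] [360. 144.]
ring_pad [ 605. -178.    3.] [299. 144.]
square_pad [ 573. -348.    3.] [325. 105.]
oblong_pad [611. 160.   3.] [259. 252.]
nozzle_pad [592. 325.   3.] [243. 329.]
ring_mark [ 605. -178.    3.] [299. 144.]
square_mark [ 573. -348.    3.] [325. 105.]
oblong_mark [611. 160.   3.] [259. 252.]
nozzle_mark [592. 325.   3.] [243. 329.]
---
ring [ 4.01913e+02 -3.49714e+02  0.00000e+00  2.80000e-02] 322 box 461 490 224 250
square [4.13197e+02 3.53894e+02 7.81000e-01 2.90000e-02] 403 box 135 170 221 252
oblong [4.38768e+02 1.28460e+01 7.70000e-01 1.30000e-02] 194 box 293 327 205 240
nozzle [ 4.61323e+02 -1.84667e+02  0.00000e+00  5.40000e-02] 90 box 392 407 204 218
ring_pad [ 6.03818e+02 -1.76697e+02  1.81000e-01  2.80000e-02] 1464 box 370 415 128 172
square_pad [ 5.71733e+02 -3.46298e+02  3.90000e-01  3.50000e-02] 1466 box 442 493 138 187
oblong_pad [ 6.11541e+02  1.60867e+02 -3.58000e-01  2.90000e-02] 1500 box 218 268 124 172
nozzle_pad [ 5.9184
[... 759 characters left out ...]
pad [ 6.05688e+02 -1.73721e+02  1.90000e-01  4.00000e-02] 866 box 280 317 133 157
square_pad [ 5.73487e+02 -3.43865e+02  3.77000e-01  5.00000e-02] 645 box 306 344 95 117
oblong_pad [ 6.12450e+02  1.63285e+02 -3.69000e-01  4.70000e-02] 1689 box 225 289 230 279
nozzle_pad [ 5.92319e+02  3.28233e+02 -2.58000e-01  3.50000e-02] 2494 box 206 278 301 363
ring_mark [ 6.05333e+02 -1.75576e+02  0.00000e+00  3.40000e-02] 92 box 287 311 137 152
square_mark [ 5.73346e+02 -3.47208e+02  3.89000e-01  5.50000e-02] 77 box 314 336 99 111
oblong_mark [ 6.12888e+02  1.62285e+02 -3.66000e-01  6.70000e-02] 223 box 236 280 239 267
nozzle_mark [5.92720e+02 3.27298e+02 0.00000e+00 2.60000e-02] 302 box 232 252 321 339
```

```bash
cat > plan.py <<'E'
import sys
from h import *
def go(x,y,z,yaw):
    s=read_state(); p=s['eef_pos']; A=R.from_euler('xyz',s['eef_rot'])
    B=R.from_euler('xyz',[np.pi,0,yaw])
    d=A.inv().apply(np.array([x,y,z])-p)/10; r=(A.inv()*B).as_rotvec()
    print('at',np.round(p,1),np.round(s['eef_rot'],3),'gap %.1f t %.2f'%(s['finger_gap'],s['clock']),'F',np.round(s['wrist_force'],1),'j',np.round(s['joints'],2))
    print('shift cm',np.round(d,2),'rot',np.round(r,3),'|d| %.0f'%(10*np.linalg.norm(d)))
go(*map(float,sys.argv[1:5]))
E
python3 plan.py 413.4 354.1 100 2.355
```

```text
at [220.  503.8 204.9] [-3.141 -0.     2.73 ] gap 94.4 t 0.10 F [ 0.7 -0.4 -0.1] j [ 1.09  0.3   1.52  0.    1.32 -0.07]
shift cm [-23.71  -5.97  10.5 ] rot [-0.001  0.     0.375] |d| 266
```

Emit:
servo_tool(
  series=[
    [-2,-0.5,0.5,0,0,0.04],
    [-5,-1.3,1.5,0,0,0.08],
    [-8.5,-2.2,3,0,0,0.14],
    [-12,-3.1,5,0,0,0.2],
    [-15.5,-4,6.5,0,0,0.26],
    [-19,-4.8,8,0,0,0.32],
    [-22,-5.6,9.5,0,0,0.36],
    [-23.71,-5.97,10.5,0,0,0.375],
    [-23.71,-5.97,10.5,0,0,0.375],
    [-23.71,-5.97,10.5,0,0,0.375],
  ],
  gripper=9.4,
  grip_force=20,
)

```text
clock: 0.93
eef_pos: [413.6, 353.9, 99.9]
eef_rot: [-3.14, -0.0, 2.353]
wrist_force: [0.6, 0.5, 0.5]
finger_gap: 94.1
```

```bash
python3 plan.py 413.4 354.1 6 2.355; python3 - <<'E'
from h import *
snap('side','side1.png'); snap('top','top1.png')
E
```

```text
at [413.6 353.9  99.9] [-3.14  -0.     2.353] gap 94.1 t 0.93 F [0.6 0.5 0.5] j [ 0.64  0.4   1.65  0.    1.1  -0.14]
shift cm [0.03 0.02 9.39] rot [-0.001 -0.    -0.002] |d| 94
```

View pics/side1.png

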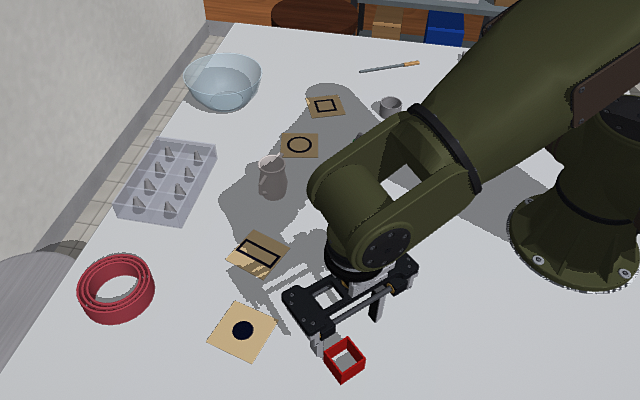

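The picture shows the gripper above the red cutter (345,360), with its fingers at (332,348) and (376,308), straddling along the cutter's diagonal view direction as planned.

Emit:
servo_tool(
  series=[
    [0,0,0.7,0,0,0],
    [0,0,2,0,0,0],
    [0,0,3.5,0,0,0],
    [0,0,5,0,0,0],
    [0,0,6.5,0,0,0],
    [0,0,7.8,0,0,0],
    [0,0,8.7,0,0,0],
    [0,0,9.2,0,0,0],
    [0,0,9.4,0,0,0],
    [0,0,9.4,0,0,0],
  ],
)

```text
clock: 1.87
eef_pos: [413.4, 354.7, 6.5]
eef_rot: [3.142, -0.0, 2.355]
wrist_force: [-0.2, -0.1, -0.3]
finger_gap: 94.1
```

Emit:
servo_tool(
  series=[
    [0,0,0,0,0,0],
    [0,0,0,0,0,0],
    [0,0,0,0,0,0],
    [0,0,0,0,0,0],
    [0,0,0,0,0,0],
    [0,0,0,0,0,0],
    [0,0,0,0,0,0],
    [0,0,0,0,0,0],
    [0,0,0,0,0,0],
    [0,0,0,0,0,0],
  ],
  gripper=3.5,
  grip_force=20,
)

```text
clock: 2.7
eef_pos: [413.5, 354.4, 6.5]
eef_rot: [-3.142, 0.0, 2.355]
wrist_force: [0.3, -0.1, 1.0]
finger_gap: 48.2
```

Emit:
servo_tool(
  series=[
    [0,0,-0.3,0,0,0],
    [0,0,-1,0,0,0],
    [0,0,-2.2,0,0,0],
    [0,0,-4,0,0,0],
    [0,0,-6,0,0,0],
    [0,0,-8,0,0,0],
    [0,0,-10,0,0,0],
    [0,0,-11.5,0,0,0],
    [0,0,-12,0,0,0],
    [0,0,-12,0,0,0],
  ],
)

```text
clock: 3.53
eef_pos: [414.0, 354.7, 128.3]
eef_rot: [3.139, 0.0, 2.355]
wrist_force: [0.5, -0.6, -0.1]
finger_gap: 48.0
```

```bash
python3 plan.py 572.4 -346.2 125 1.955; python3 - <<'E'
from h import *
c=snap('side','side2.png'); print(w2px(c,[413,354,128]))
E
```

```text
at [414.  354.7 128.3] [3.139 0.    2.355] gap 48.0 t 3.53 F [ 0.5 -0.6 -0.1] j [ 0.64  0.36  1.63  0.    1.15 -0.14]
shift cm [-60.82 -38.28   0.24] rot [ 0.003 -0.     0.4  ] |d| 719
(np.float64(348.12257247882997), np.float64(324.3150134810078))
```

View pics/side2.png

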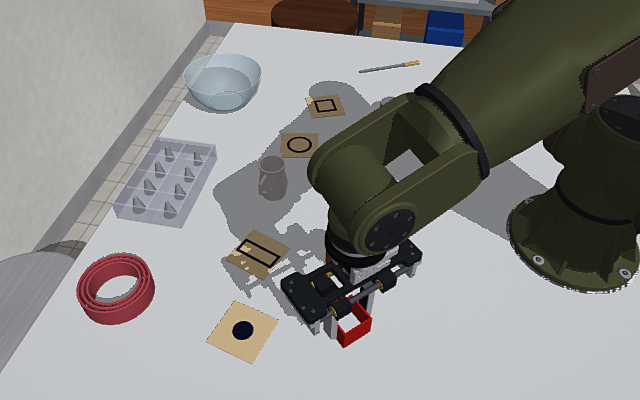

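Emit:
servo_tool(
  series=[
    [-1.2,-0.8,0,0,0,0],
    [-3.6,-2.3,0,0,0,0],
    [-6.7,-4.2,0,0,0,0],
    [-9.7,-6.1,0,0,0,0],
    [-12.8,-8,0,0,0,0],
    [-15.8,-10,0,0,0,0],
    [-18.9,-11.9,0,0,0,0],
    [-21.9,-13.8,0,0,0,0],
    [-24.9,-15.7,0,0,0,0],
    [-28,-17.6,0,0,0,0],
  ],
)

```text
clock: 4.42
eef_pos: [485.8, 29.5, 125.5]
eef_rot: [-3.14, -0.001, 2.355]
wrist_force: [0.5, -0.3, -0.5]
finger_gap: 48.0
```

Emit:
servo_tool(
  series=[
    [-3.3,-2.1,0,0,0,0.04],
    [-6.6,-4.2,0,0,0,0.08],
    [-9.9,-6.2,0,0,0,0.12],
    [-13.2,-8.3,0,0,0,0.16],
    [-16.5,-10.4,0,0,0,0.2],
    [-19.8,-12.5,0,0,0,0.24],
    [-23.1,-14.6,0,0,0,0.28],
    [-26.4,-16.6,0,0,0,0.32],
    [-29,-18.3,0,0,0,0.36],
    [-31,-19.5,0,0,0,0.4],
  ],
)

```text
clock: 5.25
eef_pos: [566.1, -328.4, 124.8]
eef_rot: [-3.14, -0.002, 1.951]
wrist_force: [-0.1, -0.0, -0.6]
finger_gap: 47.9
```

Emit:
servo_tool(
  series=[
    [0,0,0,0,0,0],
    [0,0,0,0,0,0],
    [0,0,0,0,0,0],
    [0,0,0,0,0,0],
    [0,0,0,0,0,0],
    [0,0,0,0,0,0],
    [0,0,0,0,0,0],
    [0,0,0,0,0,0],
    [0,0,0,0,0,0],
    [0,0,0,0,0,0],
  ],
)

```text
clock: 6.08
eef_pos: [567.5, -325.3, 126.5]
eef_rot: [3.142, 0.0, 1.955]
wrist_force: [0.4, 0.3, 0.1]
finger_gap: 47.8
```

```bash
python3 plan.py 572.4 -346.2 40 1.955; python3 - <<'E'
from h import *
c=snap('side','side3.png');c=snap('top','top3.png')
E
```

```text
at [ 567.5 -325.3  126.5] [3.142 0.    1.955] gap 47.8 t 6.08 F [0.4 0.3 0.1] j [-0.58  0.6   1.28 -0.    1.26 -0.96]
shift cm [-2.13 -0.33  8.65] rot [ 0.  0. -0.] |d| 89
```

View pics/side3.png

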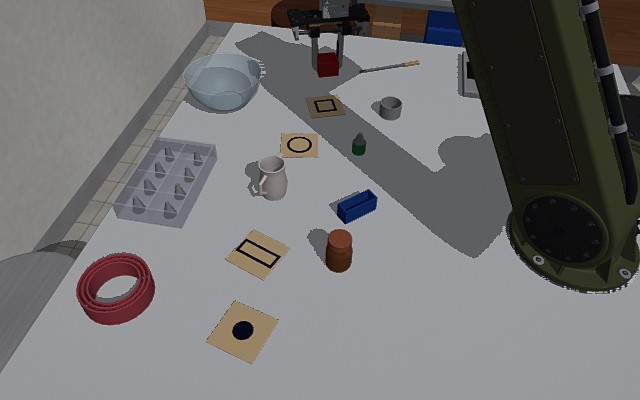

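View pics/top3.png

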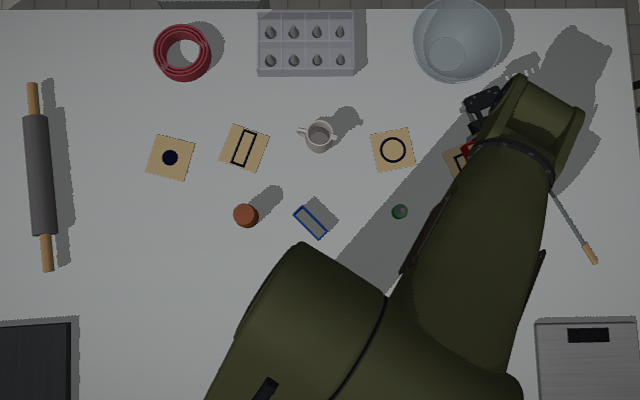

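Emit:
servo_tool(
  series=[
    [-0.2,0,0.5,0,0,0],
    [-0.6,-0.1,1.5,0,0,0],
    [-1.1,-0.2,3,0,0,0],
    [-1.6,-0.3,4.5,0,0,0],
    [-2,-0.3,6,0,0,0],
    [-2.13,-0.33,7.2,0,0,0],
    [-2.13,-0.33,8.1,0,0,0],
    [-2.13,-0.33,8.65,0,0,0],
    [-2.13,-0.33,8.65,0,0,0],
    [-2.13,-0.33,8.65,0,0,0],
  ],
)

```text
clock: 7.02
eef_pos: [572.5, -346.2, 40.1]
eef_rot: [3.141, 0.0, 1.955]
wrist_force: [0.2, -0.5, 0.3]
finger_gap: 47.7
```

```bash
python3 plan.py 572.4 -346.2 10 1.955; python3 - <<'E'
from meas import *
c=snap('side','side4.png')
s=read_state(); 
run(c,['square'],{'square':s['eef_pos']},{'square':.384},z0=s['eef_pos'][2]-6.5)
im=cv2.imread('pics/side4.png'); cv2.imwrite('pics/c4.png',cv2.resize(im[40:160,240:400],None,fx=5,fy=5,interpolation=cv2.INTER_CUBIC))
E
```

```text
at [ 572.5 -346.2   40.1] [3.141 0.    1.955] gap 47.7 t 7.02 F [ 0.2 -0.5  0.3] j [-0.6   0.72  1.29  0.    1.13 -0.98]
shift cm [ 0.01 -0.01  3.01] rot [ 0.  0. -0.] |d| 30
square [ 5.71434e+02 -3.44881e+02  2.70000e-01  6.60000e-02] 438 box 316 336 78 101
```

View pics/c4.png

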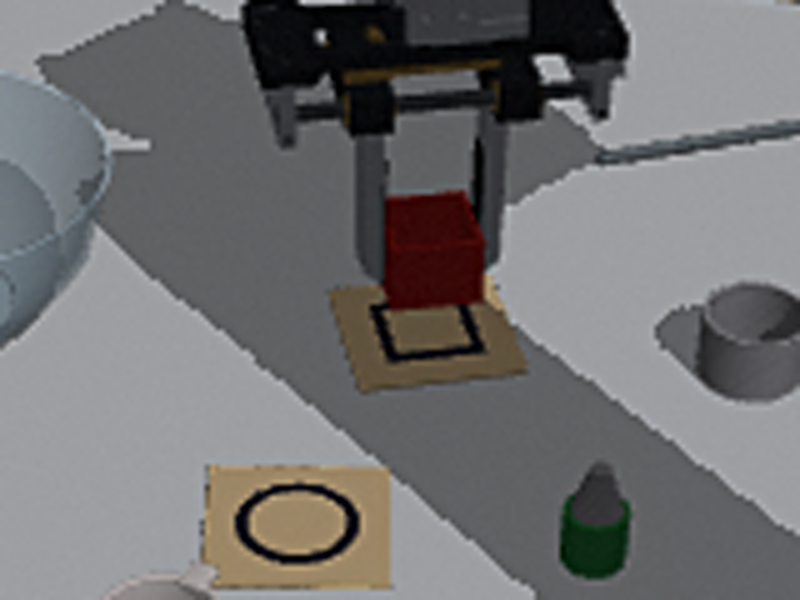

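Emit:
servo_tool(
  series=[
    [0,0,0.3,0,0,0],
    [0,0,0.8,0,0,0],
    [0,0,1.4,0,0,0],
    [0,0,1.9,0,0,0],
    [0,0,2.3,0,0,0],
    [0,0,2.6,0,0,0],
    [0,0,2.8,0,0,0],
    [0,0,2.95,0,0,0],
    [0,0,3.02,0,0,0],
    [0,0,3.02,0,0,0],
  ],
)

```text
clock: 7.9
eef_pos: [572.4, -346.3, 9.7]
eef_rot: [3.142, 0.0, 1.955]
wrist_force: [0.2, -0.9, -1.0]
finger_gap: 47.9
```

```bash
python3 plan.py 572.4 -346.2 9.5 1.955; python3 - <<'E'
from meas import *
c=snap('side','side5.png')
s=read_state(); 
run(c,['square'],{'square':s['eef_pos']},{'square':.384},z0=s['eef_pos'][2]-6.5)
im=cv2.imread('pics/side5.png'); cv2.imwrite('pics/c5.png',cv2.resize(im[70:130,280:370],None,fx=8,fy=8,interpolation=cv2.INTER_CUBIC))
E
```

```text
at [ 572.4 -346.3    9.7] [3.142 0.    1.955] gap 47.9 t 7.90 F [ 0.2 -0.9 -1. ] j [-0.6   0.76  1.3  -0.    1.08 -0.98]
shift cm [0.01 0.01 0.02] rot [ 0.  0. -0.] |d| 0
square [ 5.70237e+02 -3.45019e+02  2.45000e-01  6.50000e-02] 421 box 317 336 88 111
```

View pics/c5.png

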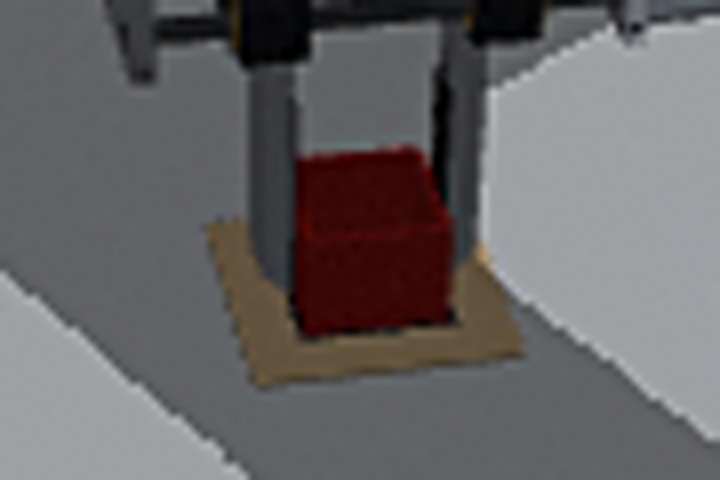

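The red cutter sits on the pad in the crop. It covers the outline, with a sliver of navy showing along its front edge at (450,322) and (305,336). Releasing.

Emit:
servo_tool(
  series=[
    [0,0,0,0,0,0],
    [0,0,0,0,0,0],
    [0,0,0,0,0,0],
    [0,0,0,0,0,0],
    [0,0,0,0,0,0],
    [0,0,0,0,0,0],
    [0,0,0,0,0,0],
    [0,0,0,0,0,0],
    [0,0,0,0,0,0],
    [0,0,0,0,0,0],
  ],
  gripper=9.4,
)

```text
clock: 8.78
eef_pos: [572.3, -346.3, 9.8]
eef_rot: [-3.142, 0.0, 1.955]
wrist_force: [-1.0, -0.2, -0.4]
finger_gap: 94.2
```

Emit:
servo_tool(
  series=[
    [0,0,-0.5,0,0,0],
    [0,0,-1.5,0,0,0],
    [0,0,-3,0,0,0],
    [0,0,-4.5,0,0,0],
    [0,0,-6,0,0,0],
    [0,0,-7.5,0,0,0],
    [0,0,-8.5,0,0,0],
    [0,0,-9,0,0,0],
    [0,0,-9,0,0,0],
    [0,0,-9,0,0,0],
  ],
)

```text
clock: 9.62
eef_pos: [572.2, -346.3, 99.5]
eef_rot: [-3.141, -0.0, 1.955]
wrist_force: [-0.1, -0.9, 0.3]
finger_gap: 94.1
```

```bash
python3 plan.py 402.8 -349.3 90 1.955; python3 - <<'E'
from meas import *
c=snap('side','side6.png')
run(c,['square'],{'square':[572,-346]},{'square':.384},z0=3)
im=cv2.imread('pics/side6.png'); cv2.imwrite('pics/c6.png',cv2.resize(im[70:130,280:370],None,fx=8,fy=8,interpolation=cv2.INTER_CUBIC))
E
```

```text
at [ 572.2 -346.3   99.5] [-3.141 -0.     1.955] gap 94.1 t 9.62 F [-0.1 -0.9  0.3] j [-0.6   0.66  1.25 -0.    1.23 -0.98]
shift cm [  6.07 -15.82   0.95] rot [-0. -0. -0.] |d| 170
square [ 5.72804e+02 -3.45119e+02  3.75000e-01  4.30000e-02] 440 box 315 336 88 111
```

View pics/c6.png

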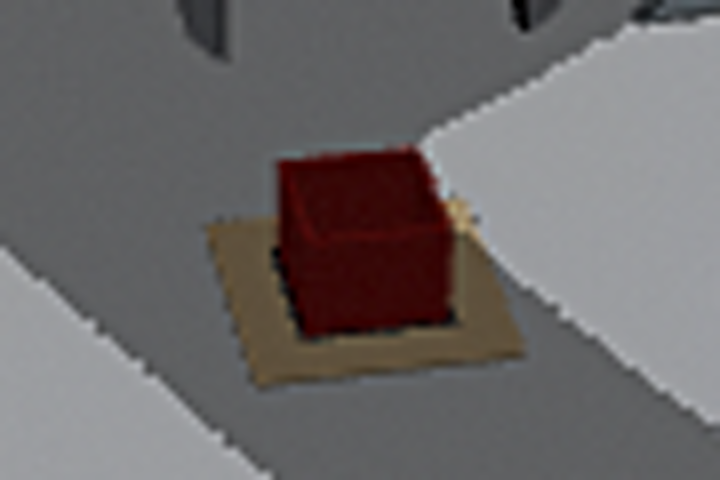

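The square cutter is upright and within about 1 mm of its pad by the side camera. Next is the ring.

Emit:
servo_tool(
  series=[
    [0.3,-0.8,0,0,0,0],
    [1,-2.5,0.1,0,0,0],
    [2,-5,0.3,0,0,0],
    [3.1,-8,0.5,0,0,0],
    [4.2,-11,0.7,0,0,0],
    [5.2,-13.5,0.8,0,0,0],
    [5.8,-15.1,0.9,0,0,0],
    [6.07,-15.82,0.95,0,0,0],
    [6.07,-15.82,0.95,0,0,0],
    [6.07,-15.82,0.95,0,0,0],
  ],
)

```text
clock: 10.5
eef_pos: [403.4, -349.4, 90.2]
eef_rot: [3.141, 0.0, 1.955]
wrist_force: [-0.4, 0.0, -0.7]
finger_gap: 94.2
```

```bash
python3 plan.py 402.8 -349.3 6.5 1.955
```

```text
at [ 403.4 -349.4   90.2] [3.141 0.    1.955] gap 94.2 t 10.50 F [-0.4  0.  -0.7] j [-0.78  0.39  1.69  0.    1.06 -1.17]
shift cm [ 0.04 -0.06  8.37] rot [ 0.  0. -0.] |d| 84
```

Emit:
servo_tool(
  series=[
    [0,0,0.7,0,0,0],
    [0,0,2,0,0,0],
    [0,0,3.5,0,0,0],
    [0,0,5,0,0,0],
    [0,0,6.3,0,0,0],
    [0,0,7.3,0,0,0],
    [0,0,8,0,0,0],
    [0,0,8.3,0,0,0],
    [0,0,8.37,0,0,0],
    [0,0,8.37,0,0,0],
  ],
)

```text
clock: 11.33
eef_pos: [403.2, -349.4, 6.7]
eef_rot: [3.141, 0.0, 1.955]
wrist_force: [0.2, 0.5, -0.9]
finger_gap: 94.3
```

Emit:
servo_tool(
  series=[
    [0,0,0,0,0,0],
    [0,0,0,0,0,0],
    [0,0,0,0,0,0],
    [0,0,0,0,0,0],
    [0,0,0,0,0,0],
    [0,0,0,0,0,0],
    [0,0,0,0,0,0],
    [0,0,0,0,0,0],
    [0,0,0,0,0,0],
    [0,0,0,0,0,0],
  ],
  gripper=4.5,
)

```text
clock: 12.17
eef_pos: [403.0, -349.4, 6.6]
eef_rot: [3.142, 0.0, 1.955]
wrist_force: [-0.3, 1.0, 1.8]
finger_gap: 55.8
```

Emit:
servo_tool(
  series=[
    [0,0,-0.3,0,0,0],
    [0,0,-1,0,0,0],
    [0,0,-2.2,0,0,0],
    [0,0,-4,0,0,0],
    [0,0,-6,0,0,0],
    [0,0,-8,0,0,0],
    [0,0,-10,0,0,0],
    [0,0,-11.5,0,0,0],
    [0,0,-12,0,0,0],
    [0,0,-12,0,0,0],
  ],
)

```text
clock: 13.0
eef_pos: [403.4, -349.7, 128.4]
eef_rot: [3.14, 0.003, 1.955]
wrist_force: [0.1, -0.9, -1.2]
finger_gap: 55.7
```

```bash
python3 plan.py 604.7 -175.9 128 1.955;  python3 - <<'E'
from meas import *
c=snap('side','side7.png')
s=read_state()
run(c,['ring'],{'ring':s['eef_pos']},{},z0=s['eef_pos'][2]-6.5)
im=cv2.imread('pics/side7.png'); cv2.imwrite('pics/c7.png',cv2.resize(im[0:160,270:470],None,fx=4,fy=4,interpolation=cv2.INTER_CUBIC))
E
```

```text
at [ 403.4 -349.7  128.4] [3.140e+00 3.000e-03 1.955e+00] gap 55.7 t 13.00 F [ 0.1 -0.9 -1.2] j [-0.78  0.34  1.66  0.    1.14 -1.17]
shift cm [ 8.57 25.18  0.04] rot [ 0.001  0.003 -0.   ] |d| 266
ring no blob 395.8909891083169 67.73656989724842
```

View pics/c7.png

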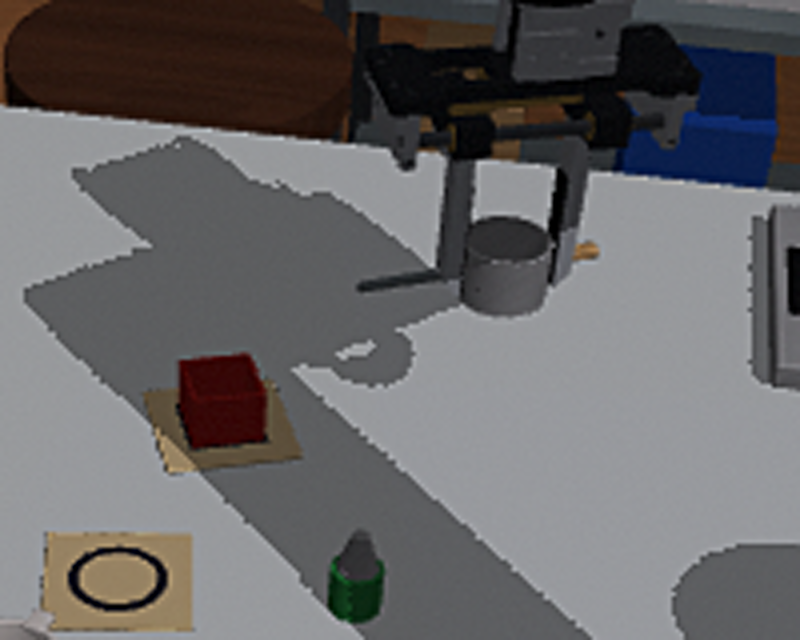

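The ring is held level between the fingers, centred at (505,265) in the crop. Moving to the ring pad.

Emit:
servo_tool(
  series=[
    [0.4,1.2,0,0,0,0],
    [1.3,3.8,0,0,0,0],
    [2.4,7.2,0,0,0,0],
    [3.6,10.7,0,0,0,0],
    [4.8,14.2,0,0,0,0],
    [6,17.7,0,0,0,0],
    [7.1,21,0,0,0,0],
    [8,23.5,0,0,0,0],
    [8.5,24.8,0,0,0,0],
    [8.57,25.18,0,0,0,0],
  ],
)

```text
clock: 13.88
eef_pos: [605.1, -173.3, 125.2]
eef_rot: [-3.14, -0.001, 1.957]
wrist_force: [-0.1, 0.7, -1.6]
finger_gap: 55.7
```

Emit:
servo_tool(
  series=[
    [0,0,0.5,0,0,0],
    [0,0,1.5,0,0,0],
    [0,0,3,0,0,0],
    [0,0,4.5,0,0,0],
    [0,0,6,0,0,0],
    [0,0,7.5,0,0,0],
    [0,0,8.5,0,0,0],
    [0,0,9,0,0,0],
    [0,0,9,0,0,0],
    [0,0,9,0,0,0],
  ],
)

```text
clock: 14.72
eef_pos: [604.2, -176.0, 36.9]
eef_rot: [3.141, 0.0, 1.954]
wrist_force: [-0.3, 0.2, 0.7]
finger_gap: 55.8
```

```bash
python3 plan.py 604.7 -175.9 9.7 1.955;  python3 - <<'E'
from meas import *
c=snap('side','side8.png')
im=cv2.imread('pics/side8.png'); cv2.imwrite('pics/c8.png',cv2.resize(im[70:170,230:380],None,fx=5,fy=5,interpolation=cv2.INTER_CUBIC))
E
```

```text
at [ 604.2 -176.    36.9] [3.141 0.    1.954] gap 55.8 t 14.72 F [-0.3  0.2  0.7] j [-0.34  0.65  1.43 -0.    1.07 -0.73]
shift cm [-0.01  0.05  2.72] rot [ 0.     0.    -0.001] |d| 27
```

View pics/c8.png

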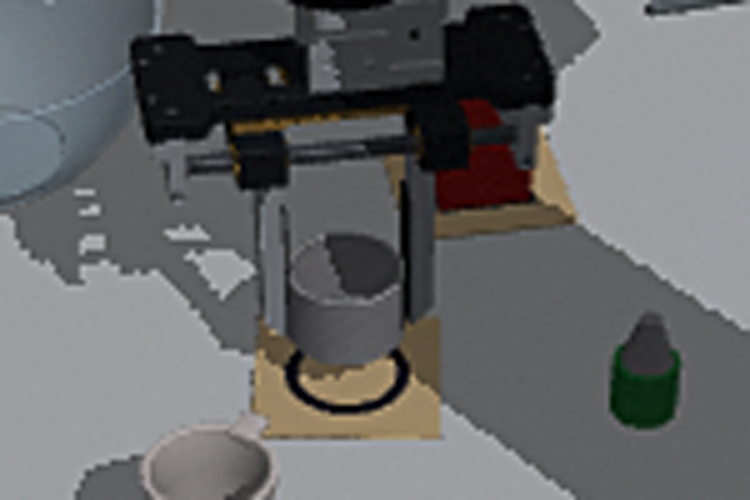

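The ring is above its outline at (348,370) in the crop and aligned with it. Lowering and releasing.

Emit:
servo_tool(
  series=[
    [0,0.05,0.3,0,0,0],
    [0,0.05,0.8,0,0,0],
    [0,0.05,1.3,0,0,0],
    [0,0.05,1.7,0,0,0],
    [0,0.05,2.1,0,0,0],
    [0,0.05,2.4,0,0,0],
    [0,0.05,2.6,0,0,0],
    [0,0.05,2.7,0,0,0],
    [0,0.05,2.72,0,0,0],
    [0,0.05,2.72,0,0,0],
  ],
)

```text
clock: 15.6
eef_pos: [604.8, -175.4, 9.7]
eef_rot: [3.141, 0.0, 1.955]
wrist_force: [-1.7, 1.0, 2.4]
finger_gap: 55.3
```

Emit:
servo_tool(
  series=[
    [0,0,0,0,0,0],
    [0,0,0,0,0,0],
    [0,0,0,0,0,0],
    [0,0,0,0,0,0],
    [0,0,0,0,0,0],
    [0,0,0,0,0,0],
    [0,0,0,0,0,0],
    [0,0,0,0,0,0],
    [0,0,0,0,0,0],
    [0,0,0,0,0,0],
  ],
  gripper=9.4,
)

```text
clock: 16.43
eef_pos: [604.8, -175.3, 9.3]
eef_rot: [3.142, -0.0, 1.955]
wrist_force: [-0.0, 0.5, 0.7]
finger_gap: 94.0
```

Emit:
servo_tool(
  series=[
    [0,0,-0.5,0,0,0],
    [0,0,-1.5,0,0,0],
    [0,0,-3,0,0,0],
    [0,0,-4.5,0,0,0],
    [0,0,-6,0,0,0],
    [0,0,-7.5,0,0,0],
    [0,0,-8.5,0,0,0],
    [0,0,-9,0,0,0],
    [0,0,-9,0,0,0],
    [0,0,-9,0,0,0],
  ],
)

```text
clock: 17.27
eef_pos: [604.6, -175.3, 99.1]
eef_rot: [-3.141, -0.0, 1.955]
wrist_force: [-0.0, -0.5, 0.2]
finger_gap: 94.2
```

```bash
python3 plan.py 462 -183.8 100 1.955;  python3 - <<'E'
from meas import *
c=snap('side','side9.png')
run(c,['ring'],{'ring':[604.7,-176]},{},z0=3)
im=cv2.imread('pics/side9.png'); cv2.imwrite('pics/c9.png',cv2.resize(im[70:170,230:380],None,fx=5,fy=5,interpolation=cv2.INTER_CUBIC))
E
```

```text
at [ 604.6 -175.3   99.1] [-3.141 -0.     1.955] gap 94.2 t 17.27 F [-0.  -0.5  0.2] j [-0.34  0.57  1.39 -0.    1.18 -0.72]
shift cm [  4.55 -13.54  -0.09] rot [-0. -0. -0.] |d| 143
ring [ 664.7 -128.     0.     1. ] 33 box 302 308 128 138
```

View pics/c9.png

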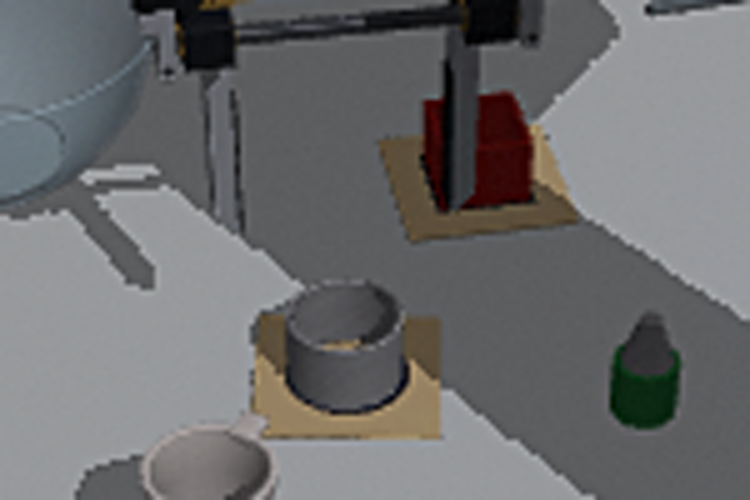

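The ring is on its mark and upright; a thin navy crescent shows at the lower right (407,375). Next is the nozzle.

Emit:
servo_tool(
  series=[
    [0.3,-0.8,0,0,0,0],
    [0.9,-2.5,0,0,0,0],
    [1.7,-5,0,0,0,0],
    [2.5,-7.5,0,0,0,0],
    [3.3,-10,0,0,0,0],
    [4,-12,0,0,0,0],
    [4.4,-13.1,0,0,0,0],
    [4.55,-13.54,0,0,0,0],
    [4.55,-13.54,0,0,0,0],
    [4.55,-13.54,0,0,0,0],
  ],
)

```text
clock: 18.15
eef_pos: [462.6, -183.9, 99.2]
eef_rot: [3.142, 0.0, 1.955]
wrist_force: [1.2, 0.2, 0.6]
finger_gap: 93.7
```

```bash
python3 plan.py 462 -183.8 5.5 1.955;  python3 - <<'E'
from meas import *
c=snap('side','side10.png')
im=cv2.imread('pics/side10.png'); cv2.imwrite('pics/c10.png',cv2.resize(im[70:170,270:420],None,fx=5,fy=5,interpolation=cv2.INTER_CUBIC))
E
```

```text
at [ 462.6 -183.9   99.2] [3.142 0.    1.955] gap 93.7 t 18.15 F [1.2 0.2 0.6] j [-0.45  0.3   1.78  0.    1.06 -0.84]
shift cm [ 0.04 -0.05  9.37] rot [ 0.  0. -0.] |d| 94
```

View pics/c10.png

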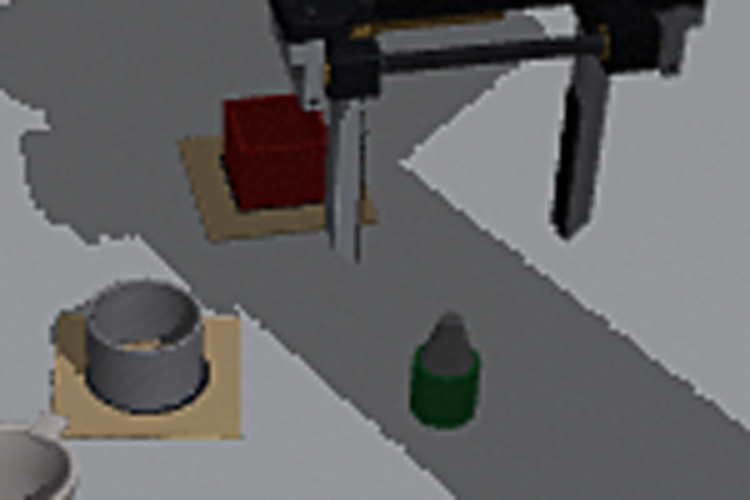

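The fingertips at (345,260) and (570,235) straddle the nozzle, centred at (447,390). Descending.

Emit:
servo_tool(
  series=[
    [0,0,0.7,0,0,0],
    [0,0,2,0,0,0],
    [0,-0.05,3.5,0,0,0],
    [0,-0.05,5,0,0,0],
    [0,-0.05,6.5,0,0,0],
    [0,-0.05,7.8,0,0,0],
    [0,-0.05,8.7,0,0,0],
    [0,-0.05,9.2,0,0,0],
    [0,-0.05,9.37,0,0,0],
    [0,-0.05,9.37,0,0,0],
  ],
)

```text
clock: 19.03
eef_pos: [461.8, -184.0, 5.5]
eef_rot: [-3.141, -0.0, 1.955]
wrist_force: [-0.2, -0.2, 0.6]
finger_gap: 93.8
```

Emit:
servo_tool(
  series=[
    [0,0,0,0,0,0],
    [0,0,0,0,0,0],
    [0,0,0,0,0,0],
    [0,0,0,0,0,0],
    [0,0,0,0,0,0],
    [0,0,0,0,0,0],
    [0,0,0,0,0,0],
    [0,0,0,0,0,0],
    [0,0,0,0,0,0],
    [0,0,0,0,0,0],
  ],
  gripper=2.2,
)

```text
clock: 19.87
eef_pos: [461.7, -184.1, 5.6]
eef_rot: [3.142, -0.0, 1.955]
wrist_force: [0.5, -0.1, -0.4]
finger_gap: 31.3
```

Emit:
servo_tool(
  series=[
    [0,0,-0.3,0,0,0],
    [0,0,-1,0,0,0],
    [0,0,-2.2,0,0,0],
    [0,0,-4,0,0,0],
    [0,0,-6,0,0,0],
    [0,0,-8,0,0,0],
    [0,0,-10,0,0,0],
    [0,0,-11.5,0,0,0],
    [0,0,-12,0,0,0],
    [0,0,-12,0,0,0],
  ],
)

```text
clock: 20.7
eef_pos: [462.2, -184.3, 127.0]
eef_rot: [3.14, 0.002, 1.955]
wrist_force: [0.3, 0.0, -1.7]
finger_gap: 31.5
```

```bash
python3 plan.py 592.2 327 128 1.955;  python3 - <<'E'
from meas import *
c=snap('side','side11.png')
im=cv2.imread('pics/side11.png'); cv2.imwrite('pics/c11.png',cv2.resize(im[50:170,270:420],None,fx=5,fy=5,interpolation=cv2.INTER_CUBIC))
E
```

```text
at [ 462.2 -184.3  127. ] [3.140e+00 2.000e-03 1.955e+00] gap 31.5 t 20.70 F [ 0.3  0.  -1.7] j [-0.45  0.27  1.76 -0.    1.11 -0.84]
shift cm [42.53 31.21 -0.13] rot [ 0.002  0.002 -0.   ] |d| 528
```

View pics/c11.png

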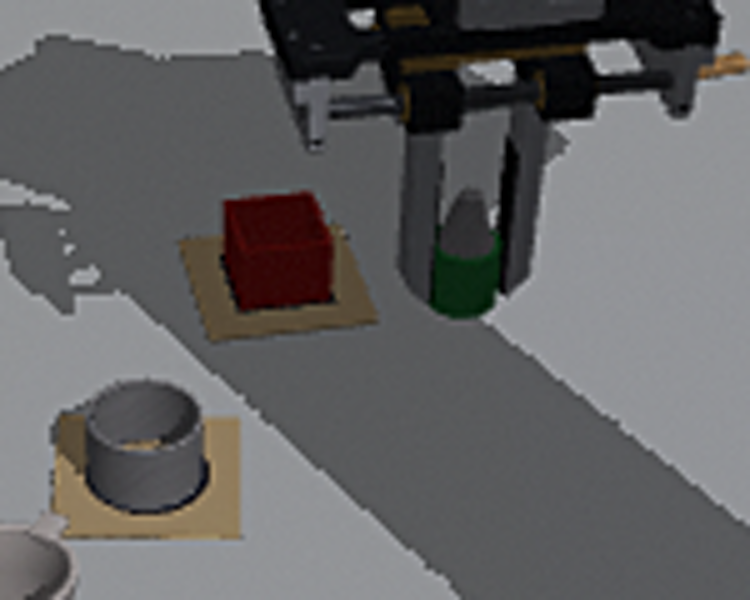

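Emit:
servo_tool(
  series=[
    [0.85,0.6,0,0,0,0],
    [2.55,1.9,0,0,0,0],
    [5.1,3.75,0,0,0,0],
    [7.65,5.6,0,0,0,0],
    [10.2,7.5,0,0,0,0],
    [13.2,9.7,0,0,0,0],
    [16.2,11.9,0,0,0,0],
    [19.1,14,0,0,0,0],
    [22.1,16.2,0,0,0,0],
    [25.1,18.4,0,0,0,0],
  ],
)

```text
clock: 21.58
eef_pos: [537.6, 120.1, 124.4]
eef_rot: [-3.14, -0.001, 1.955]
wrist_force: [1.0, -1.1, -0.2]
finger_gap: 31.4
```

Emit:
servo_tool(
  series=[
    [3,2.2,0,0,0,0],
    [6,4.4,0,0,0,0],
    [9,6.6,0,0,0,0],
    [11.5,8.45,0,0,0,0],
    [13.7,10.1,0,0,0,0],
    [15.4,11.3,0,0,0,0],
    [16.6,12.2,0,0,0,0],
    [17.2,12.65,0,0,0,0],
    [17.4,12.8,0,0,0,0],
    [17.4,12.8,0,0,0,0],
  ],
)

```text
clock: 22.42
eef_pos: [591.3, 327.0, 124.7]
eef_rot: [-3.14, 0.0, 1.955]
wrist_force: [0.3, -1.2, -0.2]
finger_gap: 31.7
```

Emit:
servo_tool(
  series=[
    [0,0,0.5,0,0,0],
    [0,0,1.5,0,0,0],
    [0,0,3,0,0,0],
    [0,0,4.5,0,0,0],
    [0,0,6,0,0,0],
    [0,0,7.5,0,0,0],
    [0,0,8.5,0,0,0],
    [0,0,9,0,0,0],
    [0,0,9,0,0,0],
    [0,0,9,0,0,0],
  ],
)

```text
clock: 23.25
eef_pos: [592.0, 326.7, 36.0]
eef_rot: [3.141, -0.0, 1.955]
wrist_force: [-0.6, -0.6, -0.6]
finger_gap: 31.4
```

```bash
python3 plan.py 592.2 327 8.7 1.955;  python3 - <<'E'
from meas import *
c=snap('top','top12.png')
run(c,['square','ring'],{'ring':[604.7,-176],'square':[572,-346]},{'square':.384},z0=3)
c=snap('side','side12.png')
im=cv2.imread('pics/side12.png'); cv2.imwrite('pics/c12.png',cv2.resize(im[240:400,150:350],None,fx=4,fy=4,interpolation=cv2.INTER_CUBIC))
im=cv2.imread('pics/top12.png'); cv2.imwrite('pics/d12.png',cv2.resize(im[120:200,360:500],None,fx=5,fy=5,interpolation=cv2.INTER_CUBIC))
E
```

```text
at [592.  326.7  36. ] [ 3.141 -0.     1.955] gap 31.4 t 23.25 F [-0.6 -0.6 -0.6] j [ 0.45  0.74  1.27 -0.    1.13  0.07]
shift cm [0.01 0.03 2.73] rot [ 0. -0. -0.] |d| 27
square [ 5.71693e+02 -3.46373e+02  3.55000e-01  6.40000e-02] 373 box 454 486 146 175
ring [ 604.821 -175.329    0.       1.643] 119 box 387 406 135 152
```

View pics/c12.png

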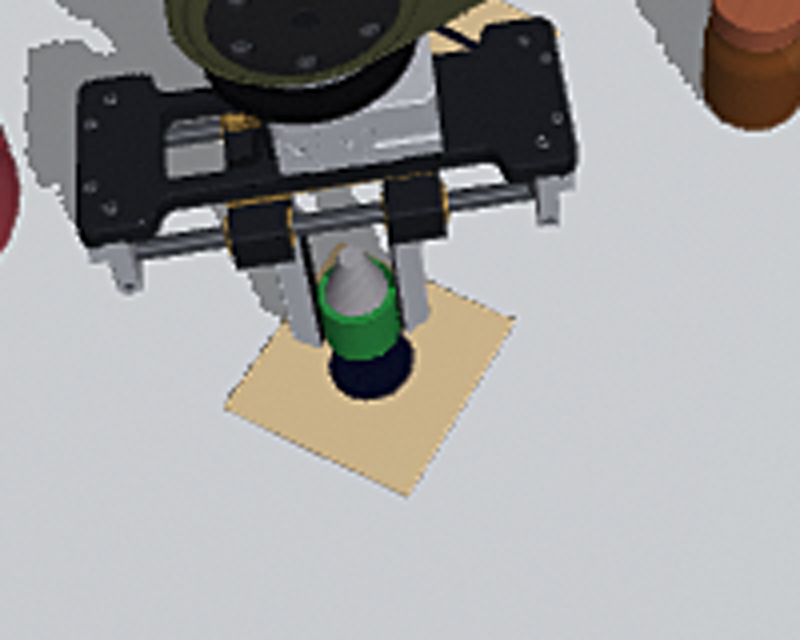

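View pics/d12.png

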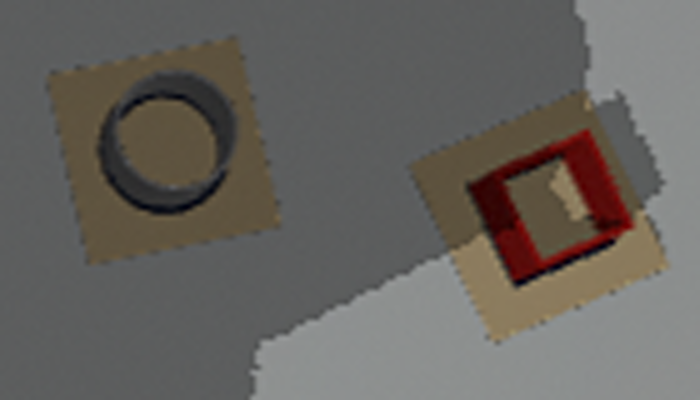

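The side crop shows the nozzle upright in the fingers above the disc at (372,365). The top crop shows the ring and the square on their marks. Lowering the nozzle.

Emit:
servo_tool(
  series=[
    [0,0,0.3,0,0,0],
    [0,0.03,0.8,0,0,0],
    [0,0.03,1.3,0,0,0],
    [0,0.03,1.7,0,0,0],
    [0,0.03,2.1,0,0,0],
    [0,0.03,2.4,0,0,0],
    [0,0.03,2.6,0,0,0],
    [0,0.03,2.7,0,0,0],
    [0,0.03,2.74,0,0,0],
    [0,0.03,2.74,0,0,0],
  ],
)

```text
clock: 24.18
eef_pos: [592.1, 327.0, 8.7]
eef_rot: [3.141, -0.0, 1.955]
wrist_force: [-1.2, -1.8, 4.3]
finger_gap: 31.3
```

```bash
python3 plan.py 592.2 327 8.7 1.955;  python3 - <<'E'
from meas import *
c=snap('side','side13.png')
im=cv2.imread('pics/side13.png'); cv2.imwrite('pics/c13.png',cv2.resize(im[280:380,190:300],None,fx=6,fy=6,interpolation=cv2.INTER_CUBIC))
E
```

```text
at [592.1 327.    8.7] [ 3.141 -0.     1.955] gap 31.3 t 24.18 F [-1.2 -1.8  4.3] j [ 0.45  0.78  1.27 -0.    1.09  0.07]
shift cm [-0.  0. -0.] rot [ 0. -0. -0.] |d| 0
```

View pics/c13.png

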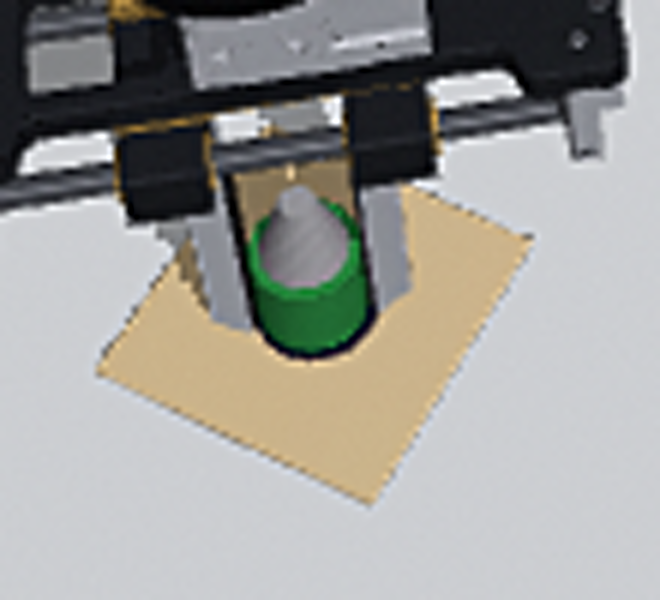

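The nozzle is touching down on the pad with an even navy rim around its base (310,355). Releasing.

Emit:
servo_tool(
  series=[
    [0,0,0,0,0,0],
    [0,0,0,0,0,0],
    [0,0,0,0,0,0],
    [0,0,0,0,0,0],
    [0,0,0,0,0,0],
    [0,0,0,0,0,0],
    [0,0,0,0,0,0],
    [0,0,0,0,0,0],
    [0,0,0,0,0,0],
    [0,0,0,0,0,0],
  ],
  gripper=9.4,
)

```text
clock: 25.07
eef_pos: [592.0, 327.0, 8.2]
eef_rot: [-3.142, 0.0, 1.955]
wrist_force: [0.3, 0.2, 0.4]
finger_gap: 93.1
```

Emit:
servo_tool(
  series=[
    [0,0,-0.5,0,0,0],
    [0,0,-1.5,0,0,0],
    [0,0,-3,0,0,0],
    [0,0,-5,0,0,0],
    [0,0,-7,0,0,0],
    [0,0,-9,0,0,0],
    [0,0,-11,0,0,0],
    [0,0,-12,0,0,0],
    [0,0,-12,0,0,0],
    [0,0,-12,0,0,0],
  ],
)

```text
clock: 25.9
eef_pos: [592.1, 327.0, 128.6]
eef_rot: [3.141, -0.0, 1.955]
wrist_force: [0.5, 0.4, -0.2]
finger_gap: 93.8
```

```bash
python3 plan.py 439.6 13 125 0.768;  python3 - <<'E'
from meas import *
c=snap('side','side14.png')
run(c,['nozzle'],{'nozzle':[592.2,327]},{},z0=3)
im=cv2.imread('pics/side14.png'); cv2.imwrite('pics/c14.png',cv2.resize(im[280:380,190:300],None,fx=6,fy=6,interpolation=cv2.INTER_CUBIC))
E
```

```text
at [592.1 327.  128.6] [ 3.141 -0.     1.955] gap 93.8 t 25.90 F [ 0.5  0.4 -0.2] j [ 0.45  0.65  1.2  -0.    1.3   0.07]
shift cm [-23.4  -25.9    0.34] rot [ 1.000e-03 -1.000e-03  1.187e+00] |d| 349
nozzle [5.93280e+02 3.27428e+02 0.00000e+00 3.70000e-02] 246 box 231 251 313 338
```

View pics/c14.png

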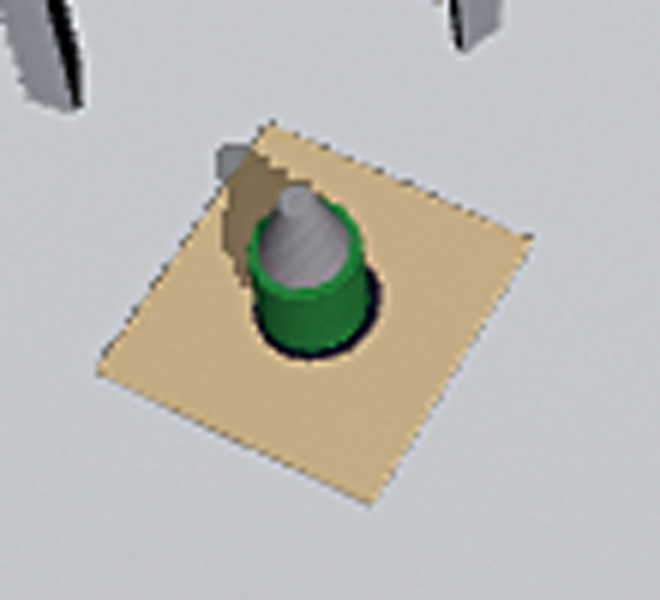

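The nozzle is upright and centred on its disc, with a navy rim at (375,300). The last one is the oblong cutter.

Emit:
servo_tool(
  series=[
    [-0.9,-1,0,0,0,0],
    [-2.8,-3.1,0,0,0,0],
    [-5.4,-6,0,0,0,0],
    [-8,-8.8,0,0,0,0],
    [-10.5,-11.7,0,0,0,0],
    [-13.1,-14.5,0,0,0,0],
    [-15.7,-17.4,0,0,0,0],
    [-18.3,-20.2,0,0,0,0],
    [-20.6,-22.8,0,0,0,0],
    [-22.2,-24.6,0,0,0,0],
  ],
)

```text
clock: 26.78
eef_pos: [445.1, 27.0, 127.2]
eef_rot: [-3.139, -0.001, 1.954]
wrist_force: [0.6, 0.5, 0.1]
finger_gap: 93.6
```

Emit:
servo_tool(
  series=[
    [-0.8,-0.9,0,0,0,0.1],
    [-1.2,-1.3,0,0,0,0.22],
    [-1.2,-1.3,0,0,0,0.34],
    [-1.2,-1.3,0,0,0,0.46],
    [-1.2,-1.3,0,0,0,0.58],
    [-1.2,-1.3,0,0,0,0.7],
    [-1.2,-1.3,0,0,0,0.82],
    [-1.2,-1.3,0,0,0,0.94],
    [-1.2,-1.3,0,0,0,1.06],
    [-1.2,-1.3,0,0,0,1.18],
  ],
)

```text
clock: 27.62
eef_pos: [438.9, 13.0, 127.1]
eef_rot: [-3.14, 0.001, 0.769]
wrist_force: [-1.4, 0.0, 0.2]
finger_gap: 94.3
```

Emit:
servo_tool(
  series=[
    [0,0,0.5,0,0,0],
    [0,0,1.5,0,0,0],
    [0,0,2.5,0,0,0],
    [0,0,3,0,0,0],
    [0,0,3,0,0,0],
    [0,0,3,0,0,0],
    [0,0,3,0,0,0],
    [0,0,3,0,0,0],
    [0,0,3,0,0,0],
    [0,0,3,0,0,0],
  ],
)

```text
clock: 28.45
eef_pos: [439.7, 13.0, 98.5]
eef_rot: [3.141, -0.0, 0.775]
wrist_force: [-0.5, 0.1, 0.1]
finger_gap: 93.9
```

```bash
python3 plan.py 439.6 13 6.5 0.768;  python3 - <<'E'
from meas import *
c=snap('side','side15.png')
run(c,['oblong'],{'oblong':[440,13]},{'oblong':.768},z0=0)
im=cv2.imread('pics/side15.png'); cv2.imwrite('pics/c15.png',cv2.resize(im[120:280,270:470],None,fx=4,fy=4,interpolation=cv2.INTER_CUBIC))
E
```

```text
at [439.7  13.   98.5] [ 3.141 -0.     0.775] gap 93.9 t 28.45 F [-0.5  0.1  0.1] j [-0.05  0.19  1.94  0.    1.02  0.74]
shift cm [-0.01 -0.01  9.2 ] rot [ 0.    -0.     0.007] |d| 92
oblong [4.40293e+02 1.30420e+01 7.69000e-01 4.00000e-02] 846 box 337 376 189 223
```

View pics/c15.png

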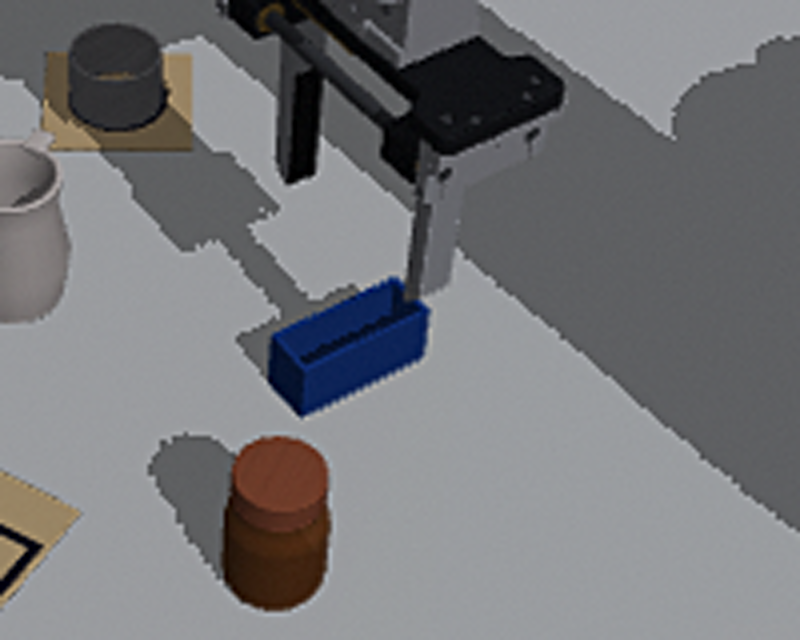

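The jaws, with tips at (297,180) and (428,295), lie across the narrow side of the oblong cutter. Descending and gripping.

Emit:
servo_tool(
  series=[
    [0,0,0.7,0,0,0.007],
    [0,0,2,0,0,0.007],
    [0,0,3.5,0,0,0.007],
    [0,0,5,0,0,0.007],
    [0,0,6.5,0,0,0.007],
    [0,0,7.7,0,0,0.007],
    [0,0,8.6,0,0,0.007],
    [0,0,9.1,0,0,0.007],
    [0,0,9.2,0,0,0.007],
    [0,0,9.2,0,0,0.007],
  ],
)

```text
clock: 29.33
eef_pos: [439.6, 13.0, 6.2]
eef_rot: [-3.142, 0.0, 0.768]
wrist_force: [-0.0, -0.4, 0.8]
finger_gap: 93.8
```

Emit:
servo_tool(
  series=[
    [0,0,0,0,0,0],
    [0,0,0,0,0,0],
    [0,0,0,0,0,0],
    [0,0,0,0,0,0],
    [0,0,0,0,0,0],
    [0,0,0,0,0,0],
    [0,0,0,0,0,0],
    [0,0,0,0,0,0],
    [0,0,0,0,0,0],
    [0,0,0,0,0,0],
  ],
  gripper=2,
)

```text
clock: 30.17
eef_pos: [439.6, 13.0, 6.3]
eef_rot: [3.142, 0.0, 0.768]
wrist_force: [-0.5, 0.0, -0.4]
finger_gap: 30.8
```

Emit:
servo_tool(
  series=[
    [0,0,-0.3,0,0,0],
    [0,0,-1,0,0,0],
    [0,0,-2.2,0,0,0],
    [0,0,-4,0,0,0],
    [0,0,-6,0,0,0],
    [0,0,-8,0,0,0],
    [0,0,-10,0,0,0],
    [0,0,-11.5,0,0,0],
    [0,0,-12,0,0,0],
    [0,0,-12,0,0,0],
  ],
)

```text
clock: 31.0
eef_pos: [440.1, 13.0, 127.5]
eef_rot: [3.14, -0.002, 0.768]
wrist_force: [0.2, 0.1, -0.8]
finger_gap: 29.8
```

```bash
python3 plan.py 612 162 128 -0.367;  python3 - <<'E'
from meas import *
c=snap('side','side16.png')
s=read_state()
run(c,['oblong'],{'oblong':s['eef_pos']},{'oblong':.768},z0=s['eef_pos'][2]-6.5)
im=cv2.imread('pics/side16.png'); cv2.imwrite('pics/c16.png',cv2.resize(im[120:280,270:470],None,fx=4,fy=4,interpolation=cv2.INTER_CUBIC))
E
```

```text
at [440.1  13.  127.5] [ 3.14e+00 -2.00e-03  7.68e-01] gap 29.8 t 31.00 F [ 0.2  0.1 -0.8] j [-0.05  0.14  1.91 -0.    1.09  0.75]
shift cm [ 2.272e+01  1.220e+00 -1.000e-02] rot [ 1.000e-03 -3.000e-03  1.135e+00] |d| 228
oblong [443.266  10.502   0.842   0.527] 577 box 339 363 148 181
```

View pics/c16.png

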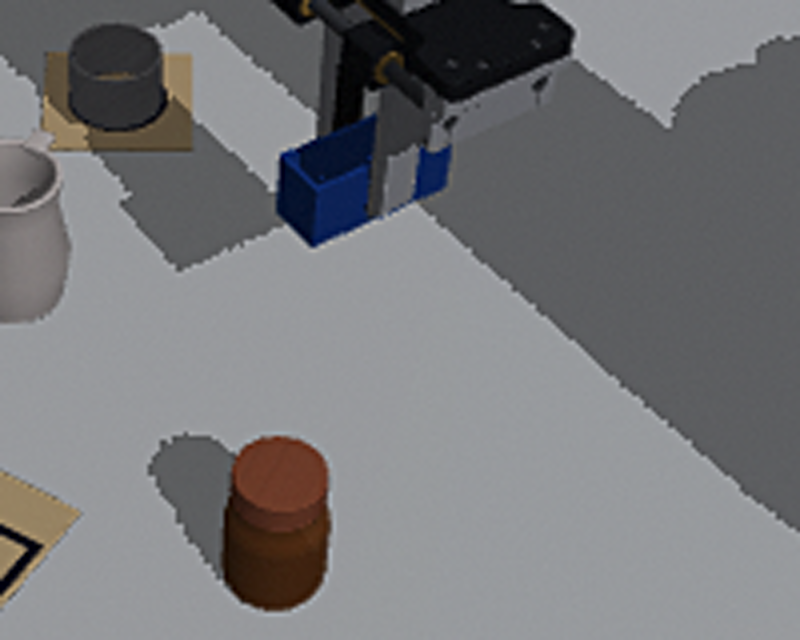

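The oblong cutter is held level. Carrying it to its pad.

Emit:
servo_tool(
  series=[
    [0.8,0,0,0,0,0.06],
    [2.6,0.1,0,0,0,0.18],
    [5.2,0.3,0,0,0,0.3],
    [8.2,0.4,0,0,0,0.42],
    [11.2,0.6,0,0,0,0.54],
    [14.2,0.8,0,0,0,0.66],
    [17.2,0.9,0,0,0,0.78],
    [20,1.1,0,0,0,0.9],
    [22,1.2,0,0,0,1.02],
    [22.72,1.22,0,0,0,1.135],
  ],
)

```text
clock: 31.88
eef_pos: [612.3, 163.7, 124.0]
eef_rot: [3.14, 0.002, -0.372]
wrist_force: [-1.0, 0.2, -0.5]
finger_gap: 30.0
```

Emit:
servo_tool(
  series=[
    [0,0,0.2,0,0,0],
    [0,0,1,0,0,0],
    [0,0,2.5,0,0,0],
    [0,0,4,0,0,0],
    [0,0,5.5,0,0,0],
    [0,0,7,0,0,0],
    [0,0,8.3,0,0,0],
    [0,0,9,0,0,0],
    [0,0,9,0,0,0],
    [0,0,9,0,0,0],
  ],
)

```text
clock: 32.72
eef_pos: [611.4, 161.8, 36.2]
eef_rot: [3.141, 0.0, -0.366]
wrist_force: [-0.7, -0.4, -1.2]
finger_gap: 29.9
```

```bash
python3 plan.py 612 162 9.5 -0.367;  python3 - <<'E'
from meas import *
c=snap('side','side17.png')
im=cv2.imread('pics/side17.png'); cv2.imwrite('pics/c17.png',cv2.resize(im[180:300,180:340],None,fx=5,fy=5,interpolation=cv2.INTER_CUBIC))
E
```

```text
at [611.4 161.8  36.2] [ 3.141  0.    -0.366] gap 29.9 t 32.72 F [-0.7 -0.4 -1.2] j [ 0.2   0.66  1.42 -0.    1.07  2.14]
shift cm [ 0.05 -0.04  2.67] rot [0.    0.    0.001] |d| 27
```

View pics/c17.png

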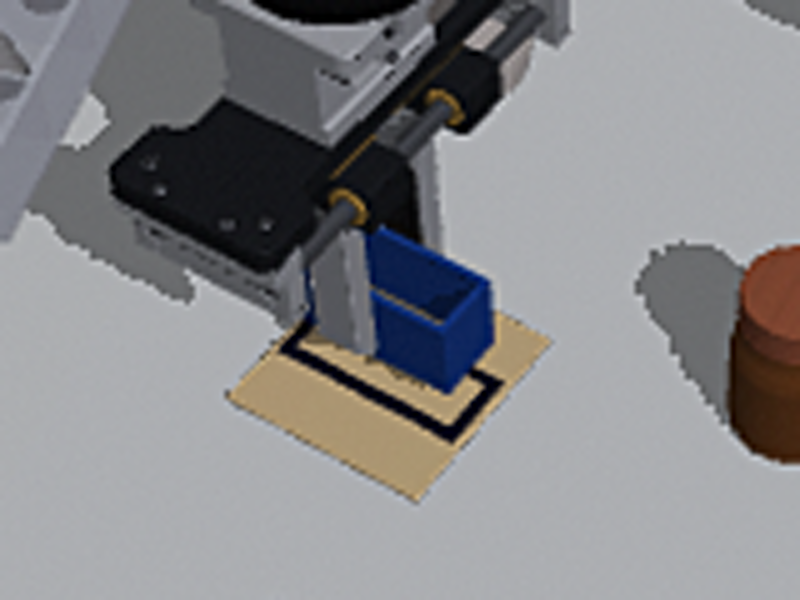

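Emit:
servo_tool(
  series=[
    [0.05,-0.04,0.3,0,0,0],
    [0.05,-0.04,0.8,0,0,0],
    [0.05,-0.04,1.3,0,0,0],
    [0.05,-0.04,1.7,0,0,0],
    [0.05,-0.04,2.1,0,0,0],
    [0.05,-0.04,2.4,0,0,0],
    [0.05,-0.04,2.55,0,0,0],
    [0.05,-0.04,2.65,0,0,0],
    [0.05,-0.04,2.67,0,0,0],
    [0.05,-0.04,2.67,0,0,0],
  ],
)

```text
clock: 33.6
eef_pos: [612.2, 162.3, 9.7]
eef_rot: [-3.141, -0.0, -0.367]
wrist_force: [0.0, -0.2, -1.0]
finger_gap: 30.0
```

```bash
python3 plan.py 612 162 9.5 -0.367;  python3 - <<'E'
from meas import *
c=snap('side','side18.png')
im=cv2.imread('pics/side18.png'); cv2.imwrite('pics/c18.png',cv2.resize(im[180:300,180:340],None,fx=5,fy=5,interpolation=cv2.INTER_CUBIC))
E
```

```text
at [612.2 162.3   9.7] [-3.141 -0.    -0.367] gap 30.0 t 33.60 F [ 0.  -0.2 -1. ] j [0.2  0.69 1.42 0.   1.02 2.14]
shift cm [-0.01  0.03  0.02] rot [-0. -0. -0.] |d| 0
```

View pics/c18.png

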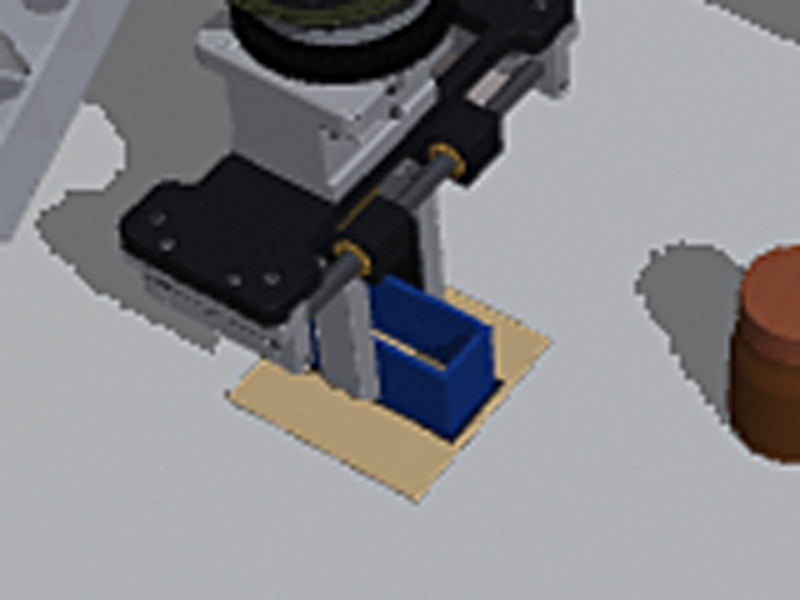

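The cutter covers its outline; its corner is at (455,438), on the outline's corner seen before. Releasing, then lifting clear and drawing back toward the base.

Emit:
servo_tool(
  series=[
    [0,0,0,0,0,0],
    [0,0,0,0,0,0],
    [0,0,0,0,0,0],
    [0,0,0,0,0,0],
    [0,0,0,0,0,0],
    [0,0,0,0,0,0],
    [0,0,0,0,0,0],
    [0,0,0,0,0,0],
    [0,0,0,0,0,0],
    [0,0,0,0,0,0],
  ],
  gripper=9.4,
)

```text
clock: 34.48
eef_pos: [612.1, 162.2, 9.5]
eef_rot: [-3.142, 0.0, -0.367]
wrist_force: [-0.0, -0.1, -0.5]
finger_gap: 91.9
```

Emit:
servo_tool(
  series=[
    [0,0,-0.5,0,0,0],
    [0,0,-1.5,0,0,0],
    [0,0,-3,0,0,0],
    [0,0,-5,0,0,0],
    [0,0,-7.5,0,0,0],
    [0,0,-10,0,0,0],
    [0,0,-13,0,0,0],
    [0,0,-15,0,0,0],
    [0,0,-16,0,0,0],
    [0,0,-16,0,0,0],
  ],
)

```text
clock: 35.32
eef_pos: [612.9, 162.4, 172.5]
eef_rot: [-3.139, -0.004, -0.367]
wrist_force: [0.2, 0.4, 0.2]
finger_gap: 94.3
```

```bash
python3 plan.py 340 80 200 -0.367
```

```text
at [612.9 162.4 172.5] [-3.139 -0.004 -0.367] gap 94.3 t 35.32 F [0.2 0.4 0.2] j [0.2  0.51 1.3  0.   1.32 2.14]
shift cm [-22.5   17.48  -2.87] rot [-0.002 -0.004 -0.   ] |d| 286
```

Emit:
servo_tool(
  series=[
    [-1,0.8,-0.2,0,0,0],
    [-3.5,2.7,-0.5,0,0,0],
    [-6.3,4.9,-0.8,0,0,0],
    [-9.2,7.1,-1.2,0,0,0],
    [-12.1,9.4,-1.6,0,0,0],
    [-15,11.7,-2,0,0,0],
    [-17.9,13.9,-2.4,0,0,0],
    [-20.5,15.9,-2.7,0,0,0],
    [-22,17.1,-2.9,0,0,0],
    [-22.5,17.5,-2.9,0,0,0],
  ],
)

```text
clock: 36.15
eef_pos: [337.1, 79.2, 198.0]
eef_rot: [3.141, 0.001, -0.367]
wrist_force: [0.1, -0.1, -0.9]
finger_gap: 94.2
```

```bash
python3 - <<'E'
from meas import *
print(read_state()['clock'])
for n in('top','side'):
    c=snap(n,n+'20.png')
    run(c,['square','nozzle','oblong','ring'],{'ring':[604.7,-176],'square':[572,-346],'oblong':[612,162],'nozzle':[592,327]},{'square':.384,'oblong':-.367},z0=3)
im=cv2.imread('pics/top20.png'); cv2.imwrite('pics/c20.png',cv2.resize(im[110:200,130:330],None,fx=4,fy=4,interpolation=cv2.INTER_CUBIC))
E
```

```text
36.15
square [ 5.71841e+02 -3.46396e+02  3.53000e-01  6.30000e-02] 371 box 454 486 146 175
nozzle [5.92817e+02 3.26751e+02 0.00000e+00 3.50000e-02] 123 box 159 176 147 163
oblong [ 6.10968e+02  1.60630e+02 -3.71000e-01  1.05000e-01] 439 box 229 256 126 166
ring [ 6.02951e+02 -1.75112e+02  0.00000e+00  5.90000e-02] 243 box 380 406 134 161
square [ 5.72841e+02 -3.45889e+02  3.81000e-01  4.80000e-02] 442 box 315 336 88 111
nozzle [5.93311e+02 3.27416e+02 0.00000e+00 3.70000e-02] 245 box 231 251 313 338
oblong [ 6.12293e+02  1.63577e+02 -3.40000e-01  5.70000e-02] 982 box 235 279 228 267
ring [ 6.03583e+02 -1.74368e+02  0.00000e+00  1.60000e-01] 368 box 288 311 126 152
```

View pics/c20.png

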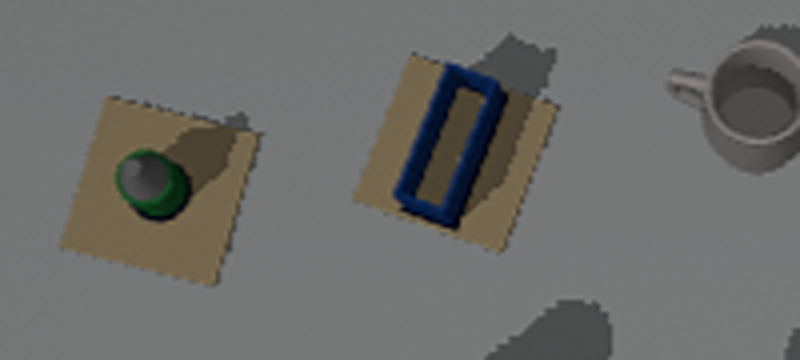

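View pics/side20.png

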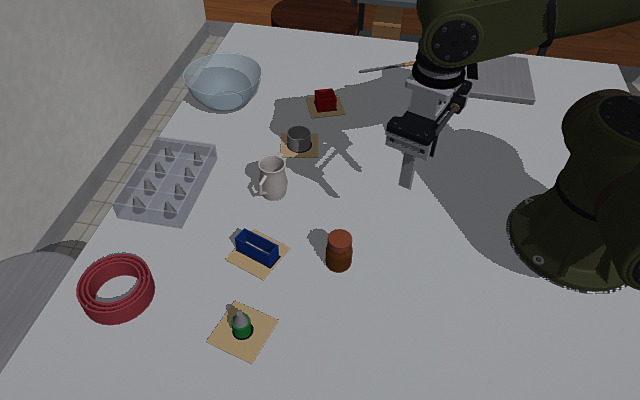

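View pics/top20.png

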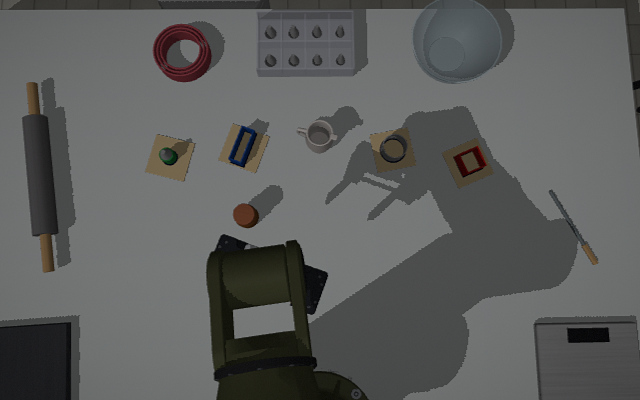

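```bash
python3 - <<'E'
from meas import *
out=[]
exp=dict(ring=[604.7,-175.9,0],square=[572.4,-346.2,.384],oblong=[612,162,-.367],nozzle=[592.2,327,0])
padT=dict(ring=[604,-176.7,0],square=[571.5,-346.8,.385],oblong=[611.4,161.1,-.367],nozzle=[591.8,326.3,0])
padS=dict(ring=[605.5,-174.6,0],square=[573.4,-345.5,.383],oblong=[612.7,162.8,-.367],nozzle=[592.5,327.8,0])
for n,pd in(('top',padT),('side',padS)):
    c=dict(np.load(f'pics/{n}20.png.npz')); im=c['pixels']; H=hsv(im).astype(int)
    m=(H[...,0]>100)&(H[...,0]<130)&(H[...,1]>90)&(H[...,2]>30)
    u,v=w2px(c,[612,162,20]); print(n,np.round(fit(c,'oblong',blob(m,u,v,14),612,162,-.367,3),3))
    k=6; big=cv2.resize(im[:,:,::-1],None,fx=k,fy=k,interpolation=cv2.INTER_CUBIC)
    row=[]
    for o in exp:
        x,y,a=pd[o]
        P=np.array(M[o]); 
        for z in sorted(set(P[:,2])):
            q=((proj(c,P[P[:,2]==z],x,y,a,3)+.5)*k).astype(int); cv2.polylines(big,[q],True,(0,255,255),1)
        u,v=w2px(c,[x,y,20]); u,v=int(u*k),int(v*k); row.append(big[v-145:v+145,u-100-45:u+145])
    out.append(np.hstack(row)[:, :])
cv2.imwrite('pics/ov.png',cv2.resize(np.vstack(out),(800,400)))
E
```

```text
top [ 6.12470e+02  1.61817e+02 -3.59000e-01  4.20000e-02]
side [ 6.13084e+02  1.63159e+02 -3.57000e-01  4.80000e-02]
```

View pics/ov.png

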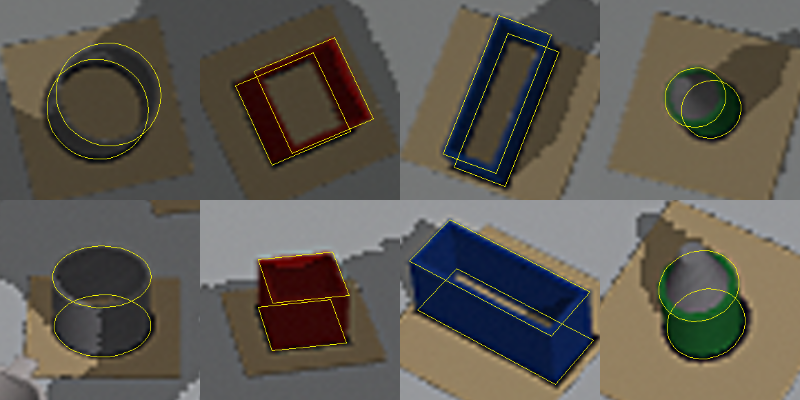

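The overlay shows all four objects matching their pad-centred outlines to within about 1 mm in both views. The jug (319,135) and the jar (245,215) have not moved in the top view.

```bash
python3 - <<'E'
from h import *
a=np.load('pics/top0.png.npz')['pixels'].astype(int);b=np.load('pics/top20.png.npz')['pixels'].astype(int)
for t in((298,118,338,155),(230,200,262,230)):
    d=a[t[1]:t[3],t[0]:t[2]]-b[t[1]:t[3],t[0]:t[2]]; print(np.median(np.abs(d)))
print(read_state()['qd'].round(3)); print(sign_off())
E
```

```text
6.0
16.0
[ 0.006  0.05  -0.044  0.004 -0.007  0.004]
the job is handed in; nothing more can be done
None
```

The square cutter, ring cutter, nozzle and oblong cutter each stand upright on their own pads. I handed the job in at about 36 s, with the gripper open and clear of everything.

- **Placement:** In the last pictures, outlines drawn for objects centred on their pads matched all four objects to about 1 mm in both cameras. The oblong's fitted centre was also within about 1.3 mm of its pad.
- **Rotation:** The oblong is turned to within about 0.01 rad of its outline. The square is within 0.002 rad by the side camera; the top camera's noisier fit read about 0.03 rad off.
- **Checks that disagreed:** My automatic outline fits for the ring were unreliable, because the ring, its shadow and the navy mark look alike to the colour filter. I relied on the drawn-outline check for it instead. The first fit for the oblong had mixed navy pixels in, so I redid it.
- **Jug and jar:** Both appear at the same pixel positions as at the start, and the arm never touched them. A direct before/after comparison of the pictures proved nothing, since shadows had changed the brightness there.
- **Forces:** The contact forces I read stayed below about 5 N.

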